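# Refill the slanting dosing pot

### The job

The water unit's dosing pot needs its new cartridge. Push the child-resistant cap down hard along the pot's slanting axis and turn it anticlockwise until it is free, lift it off and set it down on the rubber mat with its grip bar up. Then put the white cartridge from the tray all the way into the open pot, leaving the shears, the valve and the power adaptor where they lie.

Things in the scene. Friction and masses are not known exactly. Their poses are not given: they have to be found in the camera images.
- pot: White dosing pot, fixed: a tube 44 mm outside, 38 mm inside. Origin: centre of its rim, 135 mm above the work surface. z is its axis, out of the mouth, leaning 25 degrees from vertical towards the robot's side; x crosses it, away from the robot and up. A rubber sprung ring (hole 31 mm, outside 37 mm) stands out of the rim to z = +11 mm. Two outer lugs, along +x and -x, hold the cap.
- pot_floor (a point): Centre of the floor of the pot's bore, on its axis, 72 mm below the rim; same axes as the pot.
- unit: The fixed unit that carries the pot: steel base plate 130 mm (x) by 190 mm (y), 10 mm thick, with a white pipe 40 mm thick along y. Origin: centre of the plate's underside, z up, x away from the robot; the pot's rim centre is at x = -35 mm, z = 135 mm.
- cap_center (a point): Grey child-resistant cap, loose, locked on the pot at the start: ribbed, round, 67 mm wide, 34 mm high to its flat top, plus a grip bar across the top; 62 mm high in all, about 90 g. Point: on its axis, 31 mm above its lower edge, 3 mm under the flat top. z is its axis, towards the bar; x along the bar. At the start its axes are the pot's and the point lies at z = +13 mm on the pot's axis.
- cap_bar (a point): Centre of the cap's grip bar, 17 mm further along the cap's z than cap_center. The bar is 56 mm long (cap x), 14 mm wide (cap y) and 28 mm high; it rises from the cap's flat top, on which fingertips can press.
- cap_lock (a point): Centre of the cap's lower edge, 31 mm below cap_center. Inside the skirt are two lugs, in notches of the pot. Unpressed, the cap cannot turn (8 degrees of play) or come off. Pressed along its axis by 7 mm or more and turned anticlockwise (seen from the bar side) by 50 degrees or more it is free to lift straight off; aim for 65 degrees, at 130 it meets the next lugs. It does not turn clockwise.
- seal (a joint): How far the sprung ring, and so the cap on it, is pushed into the pot, in m: 0 at rest, 0.011 at the end stop. It starts to move at 8 N and takes 0.7 N more for each mm: 13 N at 7 mm, 16 N at the stop.
- mat: A fixed black rubber mat 130 by 130 mm, 4 mm thick, flat on the work surface; origin at the centre of its underside, z up.
- cartridge_center (a point): The white plastic cartridge, a cylinder 22 mm in diameter and 60 mm long (its last 6 mm at the top 19 mm wide), about 40 g, loose, standing upright on the tray; the point is at its centre, 30 mm above its foot, z along its axis.
- tray: A fixed steel tray 130 by 130 mm, 12 mm high, floor 4 mm thick; origin at the centre of its underside, z up. The cartridge stands in it.
- shears: Bystander, loose: shears with black loop handles, 150 mm long, 60 mm wide, lying flat, 10 mm high; origin at the pivot, on the work surface, blades to +x.
- valve: Bystander, loose: a small brass stop valve with a steel lever, 60 mm long, 43 mm high; origin under its middle, lever to +x.
- adaptor: Bystander, loose: a black power adaptor, 45 by 75 by 30 mm, with two pins; origin at the centre of its underside.
There are look-alikes about, which are no part of the job. Of the things that look like the unit, take the one that is farthest to the robot's left at the start.

How it is judged:
By the outcome, as a careful person would: the job done as asked, in the order asked, and still so for the second after the job is handed in, with the robot touching nothing.
It also fails if it takes over 67 s, if anything falls off the work surface, if the arm or the gripper's body presses on something with over 40 N, if the wrist force passes 120 N, or if a joint passes its speed limit or range.

### The arm

A 7-joint arm with a two-finger parallel gripper is mounted at the origin on the work surface. World frame = base frame: x ahead of the robot, y to its left, z up, the work surface at z = 0. Lengths are in m, angles in rad, forces in N, time in s.
With the tool pointing down it reaches from about 0.425 to 0.925 m from the base axis. Payload 6.8 kg.
Tool frame: the origin (TCP) lies at the very end of the fingers, on their centre line; the grasp point (between the pads) lies 19 mm behind it (bot.grip_depth is the distance from the TCP to the grasp point, in m); z points along the fingers, y is the direction in which the jaws open and shut (so a half turn about z gives the same grasp; the last joint's range is limited). The gripper opens to 85 mm and grips with 20 to 120 N. Pads are 22 mm wide; open, the fingers measure 114 mm over their backs; the gripper's body (76 mm by 85 mm) begins 54 mm behind the grasp point. The pads swing forward as they close: fully open they stand 13 mm farther back than shut.
Start: joints at [1.063, 0.477, 0.022, 1.555, -0.011, 1.109, -0.083], TCP at [0.263, -0.622, 0.231] pointing down, gripper open.
Joint ranges: [-2.96, 2.96], [-0.34, 2.1], [-1.41, 1.46], [0.24, 2.44], [-1.37, 4.51], [0.17, 1.92], [-2.96, 2.96]. Speed limits (rad/s): [2.39, 2.39, 3.14, 3.14, 3.14, 3.14, 3.14].

### API

Orientations are given as a unit quaternion [w, x, y, z].
In Python, from station import bot gives the robot as it stands.
- The arm moves only by the tool step_arm, never from a script. Its argument "increments" is a list of rows, each a list of 7 numbers: the shift along the world's x, y, z in m, then the turn, a rotation vector about the world's x, y, z in degrees, then the gripper command: -1 is fully open, 1 is shut, values between are in proportion. In form: [[dx, dy, dz, rx, ry, rz, fingers], ...]. A call has 1 to 10 rows; each row is the pose to reach, as a shift and turn from the pose commanded when the call began; what a row does not reach only later rows make up. A row lasts 1/12 s, in which the tool goes at most 41.7 mm and 7.16 degrees, less where a joint would pass 70% of its speed; a pose out of reach is approached as far as the arm can. A call with a gripper value outside its range is refused whole. The fingers move at their own pace and stop on an object; "force" is the grip in N (left out, the last holds). Time passes only in rows, so rows that repeat a pose let the fingers close. It gives the time, the measured TCP pose, the force and the opening at its end, in the units of the state.
- bot.get_obs(): the state, without advancing time (a new reading comes with each control period).
- bot.read_camera(name): name is "scene" or "top" or "wrist"; returns a dict with "color" (480x640x3 uint8, red, green, blue), "intrinsics" (3x3 intrinsics, pixels), "extrinsics" (4x4, takes a point from camera to world coordinates). Camera axes: x right, y up, looking along -z (the intrinsics and any distortion apply to the point x, -y, -z); pixel columns grow to the right and rows downward; lengths in m; the calibration is good to about 2 mm. The wrist camera is an equidistant fisheye: a pixel r from the principal point sees the ray r / f radians off the axis. A picture is of the moment at which its call begins. There is no depth.
- bot.hand_in(): hands the job in, once; it reports no verdict.
Trained networks look in the newest picture that a camera, given by its name, has taken for a name from the list of things; names that differ only in an ending like _2 or _b are one class to them, and where a whole thing is asked for, a point or a joint stands for the part that bears it (a point fixed in the world has none). Each returns a list of dicts, best first, with "conf" (0 to 1); they miss things now and then, are a little off and sometimes report something else, mostly with a low value. They report only what shows in the picture. A call takes as long as a camera call. They do not tell look-alikes from the thing itself.
- bot.recognise(thing, camera): "location" ([column, row] as shares, 0 to 1, of the picture: columns of its width, rows of its height, amid what is visible of it).
- bot.place_of(thing, camera): "location" ([column, row] as shares, 0 to 1, of the picture: columns of its width, rows of its height: a listed point, or the origin of a listed thing).
The state is a dict: "t": time; "q": joint angles; "joint_vel": joint speeds; "joint_torque": joint torques, N m; "eef_pos": TCP position; "tool_rot": TCP orientation; "contact_force": force on the tool from outside, world axes, zero at the start; "torque": the same for the moment, N m; "gripper_width": opening from 0.0 (shut) to 1.0 (fully open).
Only numpy, scipy, OpenCV 4.12 (cv2) and the standard library are available. Lean on these libraries where they do the work, as an engineer would, in place of code of your own. Each camera call takes 0.05 s, during which the arm holds its last target.

## Working session

There is one attempt and no reset: what is moved stays moved. The work goes in short steps, Python scripts to look and compute and a tool call to move; the robot and the scene stay as the last step left them, time stands still between calls to the robot, and variables do not carry over. Pictures are saved under pics/ and viewed, and the job is handed in when it is done.

Besides the shell and the picture viewer there is one more tool, called after "Request:" as name([rows], argument=value, ...), one row to a line, values as JSON. step_arm: Moves the arm, as the interface text tells. Its arguments: {"type":"object","properties":{"increments":{"type":"array","items":{"type":"array","items":{"type":"number"}}},"force":{"type":"number"}},"required":["increments"]}

```bash
ls; mkdir -p pics
cat > h.py <<'E'
import numpy as np, cv2
from station import bot
from scipy.spatial.transform import Rotation as R
def snap(cam,name):
    d=bot.read_camera(cam); cv2.imwrite('pics/'+name,cv2.cvtColor(d['color'],cv2.COLOR_RGB2BGR)); return d
E
python3 - <<'E'
from h import *
import pickle
o=bot.get_obs(); print({k:np.round(v,3) for k,v in o.items()})
D={}
for c in ['scene','top','wrist']:
    D[c]=snap(c,c+'0.png'); print(c,D[c]['intrinsics'].round(1).tolist(),D[c]['extrinsics'].round(3).tolist(),[k for k in D[c] ])
    for t in ['pot','unit','cap_center','cap_bar','mat','cartridge_center','tray','shears','valve','adaptor']:
        print(' ',t,[((np.array(r['location'])*[640,480]).round(0).tolist(),round(r['conf'],2)) for r in bot.place_of(t,c)])
pickle.dump(D,open('d0.pkl','wb'))
E
```

```text
pics
{'t': np.float64(0.0), 'q': array([ 1.063,  0.478,  0.022,  1.556, -0.012,  1.109, -0.083]), 'joint_vel': array([ 0.001,  0.002,  0.001, -0.001,  0.001, -0.002,  0.   ]), 'joint_torque': array([-0.0000e+00, -5.9645e+01,  1.6080e+00, -2.8119e+01,  1.3000e-02,
        9.0000e-03,  0.0000e+00]), 'eef_pos': array([ 0.262, -0.621,  0.23 ]), 'tool_rot': array([-0.001,  0.98 ,  0.199, -0.   ]), 'contact_force': array([ 0.051,  0.026, -0.309]), 'torque': array([ 0.017,  0.001, -0.017]), 'gripper_width': np.float64(1.0)}
scene [[529.1, 0.0, 320.4], [0.0, 529.1, 239.7], [0.0, 0.0, 1.0]] [[-0.697, -0.509, 0.506, 1.149], [0.717, -0.474, 0.511, 0.552], [-0.021, 0.719, 0.695, 0.92], [0.0, 0.0, 0.0, 1.0]] ['color', 'intrinsics', 'extrinsics']
  pot [([167.0, 211.0], 0.82), ([297.0, 127.0], 0.79), ([328.0, 237.0], 0.78), ([367.0, 169.0], 0.76)]
  unit [([320.0, 290.0], 0.97), ([351.0, 217.0], 0.83), ([225.0, 312.0], 0.63), ([296.0, 173.0], 0.55)]
  cap_center [([330.0, 229.0], 0.65)]
  cap_bar [([330.0, 226.0], 0.8)]
  mat [([249.0, 222.0], 0.88)]
  cartridge_center [([328.0, 246.0], 0.74), ([4
[... 565 characters left out ...]
2.0], 0.71)]
  cap_center [([318.0, 245.0], 0.93), ([177.0, 247.0], 0.49)]
  cap_bar [([314.0, 252.0], 0.82)]
  mat [([457.0, 260.0], 0.7)]
  cartridge_center [([178.0, 250.0], 0.6)]
  tray [([172.0, 265.0], 0.66)]
  shears [([363.0, 156.0], 0.65)]
  valve []
  adaptor [([240.0, 156.0], 0.58)]
wrist [[371.6, 0.0, 326.5], [0.0, 371.6, 240.3], [0.0, 0.0, 1.0]] [[0.389, 0.886, 0.251, 0.326], [-0.921, 0.375, 0.106, -0.595], [-0.0, -0.273, 0.962, 0.375], [0.0, 0.0, 0.0, 1.0]] ['color', 'intrinsics', 'extrinsics']
  pot [([60.0, 85.0], 0.95)]
  unit [([143.0, 65.0], 0.98), ([15.0, 6.0], 0.96)]
  cap_center []
  cap_bar []
  mat []
  cartridge_center []
  tray []
  shears []
  valve []
  adaptor []
```

View pics/scene0.png

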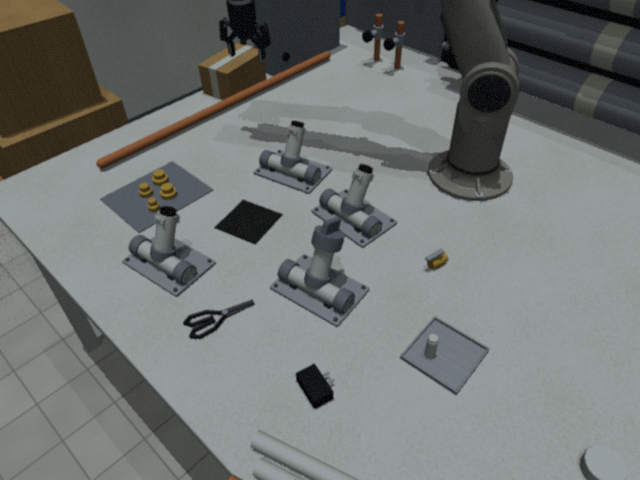

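View pics/top0.png

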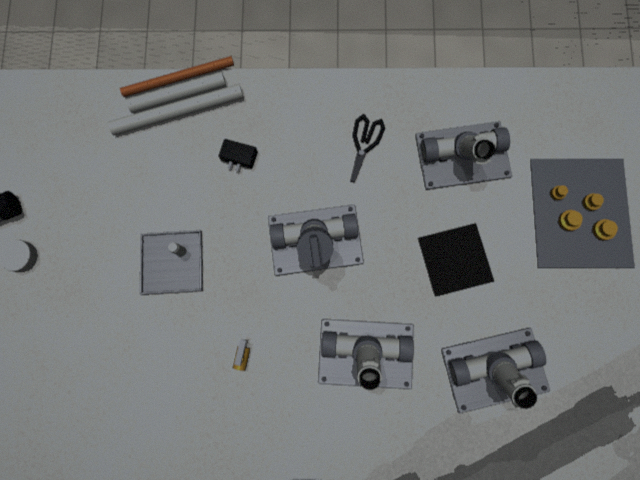

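View pics/wrist0.png

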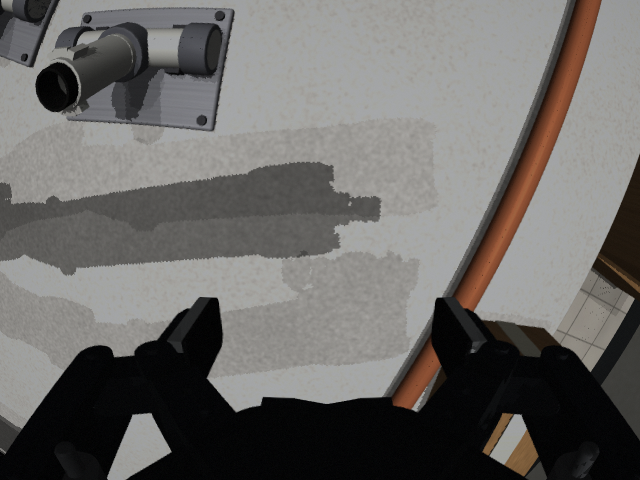

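Four unit look-alikes in the top view: (316,240) capped, (463,158), (367,352) and (493,371), all uncapped. Image right is -y, so the farthest left is (316,240). It is also the only one with a cap. I'll confirm it in an enlarged crop.

Run:
```python
import cv2
a=cv2.imread('pics/top0.png')
cv2.imwrite('pics/c1.png',cv2.resize(a[190:290,250:380],None,fx=6,fy=6,interpolation=cv2.INTER_CUBIC))
b=cv2.imread('pics/scene0.png')
cv2.imwrite('pics/c2.png',cv2.resize(b[210:330,260:380],None,fx=5,fy=5,interpolation=cv2.INTER_CUBIC))
```

```text
(no output)
```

View pics/c1.png

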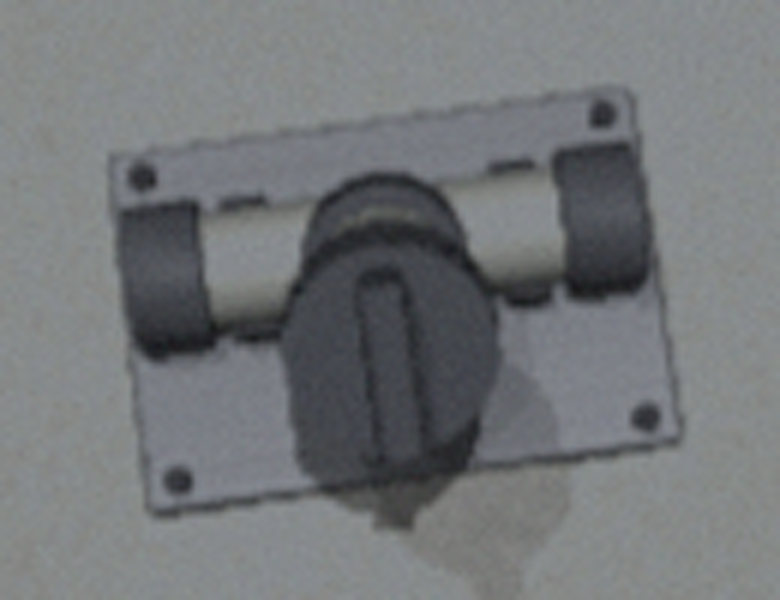

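View pics/c2.png

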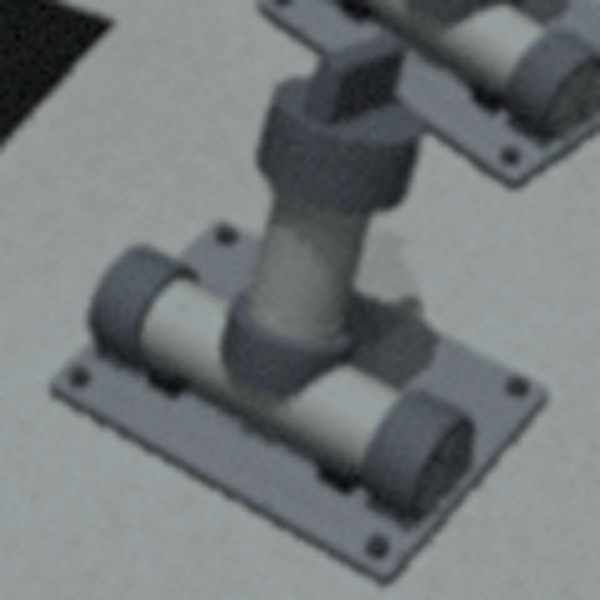

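The crops show the capped unit, with plate corners at about (268,216), (355,205), (364,263) and (275,275) in the top view. The bar runs along the slant direction. This is the target.

```bash
cat >> h.py <<'E'
def proj(d,P):
    E=d['extrinsics'];K=d['intrinsics'];p=(np.atleast_2d(P)-E[:3,3])@E[:3,:3]
    v=p*[1,-1,-1]; return v[:,:2]/v[:,2:]*[K[0,0],K[1,1]]+K[:2,2]
def ray(d,uv,fish=False):
    E=d['extrinsics'];K=d['intrinsics'];n=(np.array(uv)-K[:2,2])/[K[0,0],K[1,1]]
    if fish:
        r=np.linalg.norm(n); v=np.array([*(n/r*np.sin(r)),np.cos(r)])
    else: v=np.array([*n,1.])
    v=v*[1,-1,-1]; v=E[:3,:3]@v; return E[:3,3],v/np.linalg.norm(v)
def onz(d,uv,z,fish=False):
    c,v=ray(d,uv,fish); return c+v*(z-c[2])/v[2]
def fproj(d,P):
    E=d['extrinsics'];K=d['intrinsics'];p=(np.atleast_2d(P)-E[:3,3])@E[:3,:3]
    v=p*[1,-1,-1]; rr=np.hypot(v[:,0],v[:,1]);th=np.arctan2(rr,v[:,2])
    return v[:,:2]/rr[:,None]*th[:,None]*K[0,0]+K[:2,2]
E
cat > m.py <<'E'
from h import *
import pickle
from scipy.optimize import least_squares
D=pickle.load(open('d0.pkl','rb'))
t=np.array([[110,155],[630,88],[683,440],[152,513]])/6+[250,190]
s=np.array([[385,575],[52,388],[215,225],[545,395]])/5+[260,210]
# corners: unit frame x away,y left ; top order: far-left,far-right,near-right,near-left
C=np.array([[65,95,10],[65,-95,10],[-65,-95,10],[-65,95,10]])/1000
for name,o in (('top',t),('scene',s)):
    print(name,np.array([onz(D[name],p,.01) for p in o]).round(4).tolist())
def W(p): return C@R.from_euler('z',p[2]).as_matrix().T+[p[0],p[1],0]
for use in ('t','s','ts'):
    f=lambda p: np.concatenate([(proj(D['top'],W(p))-t).ravel()*('t' in use),(proj(D['scene'],W(p))-s).ravel()*('s' in use)])
    r=least_squares(f,[.48,0,0]); print(use,r.x,np.degrees(r.x[2]),np.abs(r.fun).max())
E
python3 m.py
```

```text
top [[0.6493, 0.0888, 0.01], [0.6741, -0.0971, 0.01], [0.5473, -0.115, 0.01], [0.5211, 0.0708, 0.01]]
scene [[0.6496, 0.0893, 0.01], [0.6765, -0.0919, 0.01], [0.5535, -0.1115, 0.01], [0.527, 0.0737, 0.01]]
t [ 0.59799965 -0.01311206  0.13758944] 7.883293983658273 0.6243815126323966
s [ 0.60117816 -0.01064509  0.14259812] 8.170270545942541 1.8573258943148403
ts [ 0.59915318 -0.01230818  0.13939443] 7.986712504064723 1.980492117427275
```

```bash
cat >> h.py <<'E'
def tri(rays):
    A=np.zeros((3,3));b=np.zeros(3)
    for c,v in rays:
        M=np.eye(3)-np.outer(v,v);A+=M;b+=M@c
    x=np.linalg.solve(A,b); return x,[np.linalg.norm((np.eye(3)-np.outer(v,v))@(x-c)) for c,v in rays]
def potframe(p):  # p: unit x,y,yaw
    Rz=R.from_euler('z',p[2]).as_matrix()
    o=np.array([p[0],p[1],0])+Rz@[-.035,0,.135]
    a=np.radians(25); z=Rz@[-np.sin(a),0,np.cos(a)]; x=Rz@[np.cos(a),0,np.sin(a)]
    return o,np.c_[x,np.cross(z,x),z]
def show(Rt,pt):
    o=bot.get_obs(); q=o['tool_rot']; Rc=R.from_quat(np.r_[q[1:],q[0]])
    print('d',(pt-o['eef_pos']).round(4),'rv',np.degrees((R.from_matrix(Rt)*Rc.inv()).as_rotvec()).round(2),'target',np.round(pt,4))
E
python3 - <<'E'
from h import *
import pickle
D=pickle.load(open('d0.pkl','rb')); T,S=D['top'],D['scene']
print('cap_center',tri([ray(T,(318,245)),ray(S,(330,229))]),'bar',tri([ray(T,(314,252)),ray(S,(330,226))]))
p=[.599,-.012,np.radians(8)]
o,P=potframe(p); print('rim',o,'z',P[:,2]); print('cc',o+P[:,2]*.013,proj(T,o+P[:,2]*.013),proj(S,o+P[:,2]*.013))
print('mat',onz(T,(457,260),0),onz(S,(249,222),0.0))
print('tray',onz(T,(172,265),0),onz(S,(443,351),0))
print('cart',onz(T,(178,250),.034),onz(S,(431,343),.034),tri([ray(T,(178,250)),ray(S,(431,343))]))
print('shears',onz(T,(363,156),0),'adap',onz(T,(240,156),0),'valve',onz(S,(437,263),0))
show(P@np.diag([1,-1,-1]),o+P[:,2]*.136)
E
```

```text
cap_center (array([ 0.55938794, -0.02046085,  0.15745069]), [np.float64(0.004059829159333419), np.float64(0.004059829159333395)]) bar (array([ 0.5507252 , -0.01885604,  0.16042584]), [np.float64(0.003062994638662731), np.float64(0.0030629946386627215)])
rim [ 0.56434062 -0.01687106  0.135     ] z [-0.41850537 -0.05881709  0.90630779]
cc [ 0.55890005 -0.01763568  0.146782  ] [[314.96207456 247.61076499]] [[329.26383101 232.99131519]]
mat [ 0.55625968 -0.3125066   0.        ] [ 0.55885586 -0.30752306  0.        ]
tray [0.54383255 0.29367549 0.        ] [0.54367808 0.28649846 0.        ]
cart [0.57107077 0.27169638 0.034     ] [0.56673865 0.26812804 0.034     ] (array([0.57027181, 0.26990269, 0.03942718]), [np.float64(4.923425597015533e-05), np.float64(4.92342559701537e-05)])
shears [ 0.78696783 -0.11569119  0.        ] adap [0.78736189 0.15670639 0.        ] valve [ 3.47816481e-01  1.33574817e-01 -1.11022302e-16]
d [0.2447 0.5969 0.027 ] rv [  6.68 -24.16 -14.66] target [ 0.5074 -0.0249  0.2583]
```

Request:
step_arm([
  [0.02,0.05,0.03,0,0,0,-1],
  [0.05,0.12,0.06,0,0,0,-1],
  [0.08,0.19,0.07,1,-5,-3,-1],
  [0.1,0.26,0.07,3,-10,-6,-1],
  [0.13,0.32,0.07,4,-14,-9,-1],
  [0.16,0.38,0.07,5,-18,-12,-1],
  [0.18,0.44,0.07,6,-22,-14,-1],
  [0.2,0.5,0.07,6.7,-24.2,-14.7,-1],
  [0.23,0.55,0.07,6.7,-24.2,-14.7,-1],
  [0.245,0.59,0.05,6.7,-24.2,-14.7,-1],
])

```text
t: 2.48
eef_pos: [0.4168, -0.2452, 0.2935]
tool_rot: [-0.014, 0.974, 0.067, 0.217]
contact_force: [2.1, 0.2, 0.6]
gripper_width: 1.0
```

Request:
step_arm([
  [0,0.007,-0.02,0,0,0,-1],
  [0,0.007,-0.02,0,0,0,-1],
  [0,0.007,-0.02,0,0,0,-1],
])

```text
t: 2.73
eef_pos: [0.4165, -0.2392, 0.2726]
tool_rot: [-0.016, 0.974, 0.068, 0.216]
contact_force: [0.6, -0.7, 0.3]
gripper_width: 0.999
```

Run:
```python
from h import *
o,P=potframe([.599,-.012,np.radians(8)])
print(bot.get_obs()['q'].round(3))
show(P@np.diag([1,-1,-1]),o+P[:,2]*.136)
```

```text
[ 0.846 -0.02  -0.257  2.172 -0.456  0.707 -0.535]
d [ 0.091   0.2143 -0.0143] rv [-0.04 -0.03 -0.  ] target [ 0.5074 -0.0249  0.2583]
```

Request:
step_arm([
  [0.02,0.035,0.02,0,0,0,-1],
  [0.035,0.07,0.02,0,0,0,-1],
  [0.05,0.105,0.02,0,0,0,-1],
  [0.065,0.14,0.01,0,0,0,-1],
  [0.08,0.18,0.0,0,0,0,-1],
  [0.091,0.214,-0.014,0,0,0,-1],
  [0.091,0.214,-0.014,0,0,0,-1],
  [0.091,0.214,-0.014,0,0,0,-1],
  [0.091,0.214,-0.014,0,0,0,-1],
])

```text
t: 3.48
eef_pos: [0.5086, -0.0273, 0.2594]
tool_rot: [-0.015, 0.974, 0.067, 0.216]
contact_force: [-0.3, -0.9, 0.4]
gripper_width: 1.0
```

Run:
```python
from h import *
o,P=potframe([.599,-.012,np.radians(8)])
ob=bot.get_obs();print(ob['q'].round(3),ob['eef_pos'])
show(P@np.diag([1,-1,-1]),o+P[:,2]*.136)
import pickle
D={}
for c in ['wrist','top','scene']:
    D[c]=d=snap(c,c+'1.png')
    for t in ['pot','cap_center','cap_bar','cap_lock','unit']:
        print(c,t,[((np.array(r['location'])*[640,480]).round(1).tolist(),round(r['conf'],2)) for r in bot.place_of(t,c)])
pickle.dump(D,open('d1.pkl','wb'))
for z in (.013,.030,-.018): print(z,fproj(D['wrist'],o+P[:,2]*z))
```

```text
[ 0.598  0.005 -0.628  2.183 -0.086  0.521 -1.399] [ 0.50862989 -0.02728026  0.25938332]
d [-0.0012  0.0024 -0.0011] rv [-0.02  0.05  0.17] target [ 0.5074 -0.0249  0.2583]
wrist pot [([629.2, 109.3], 0.84), ([414.6, 92.8], 0.52)]
wrist cap_center [([321.8, 233.9], 0.9)]
wrist cap_bar [([323.6, 237.2], 0.57)]
wrist cap_lock []
wrist unit [([564.0, 130.5], 0.77)]
top pot [([482.4, 150.9], 0.9), ([366.4, 379.1], 0.64)]
top cap_center [([316.6, 247.8], 0.64), ([314.2, 242.0], 0.45)]
top cap_bar [([314.0, 247.7], 0.79)]
top cap_lock [([316.1, 239.1], 0.63)]
top unit [([366.7, 354.0], 0.79), ([462.5, 156.0], 0.72), ([494.1, 368.9], 0.64), ([317.8, 241.3], 0.61), ([242.0, 360.1], 0.57)]
scene pot [([364.8, 170.9], 0.94), ([163.9, 212.3], 0.76), ([294.8, 128.2], 0.65), ([324.3, 241.0], 0.57)]
scene cap_center [([328.6, 229.8], 0.9)]
scene cap_bar [([328.9, 224.7], 0.56)]
scene cap_lock [([329.0, 245.5], 0.6)]
scene unit [([350.0, 216.2], 0.94), ([294.4, 171.9], 0.93), ([318.3, 290.3], 0.55), ([169.3, 259.6], 0.55), ([332.7, 222.9], 0.36)]
0.013 [[322.93850735 233.18229156]]
0.03 [[322.74021946 239.33130013]]
-0.018 [[323.2467148  223.66703774]]
```

View pics/wrist1.png

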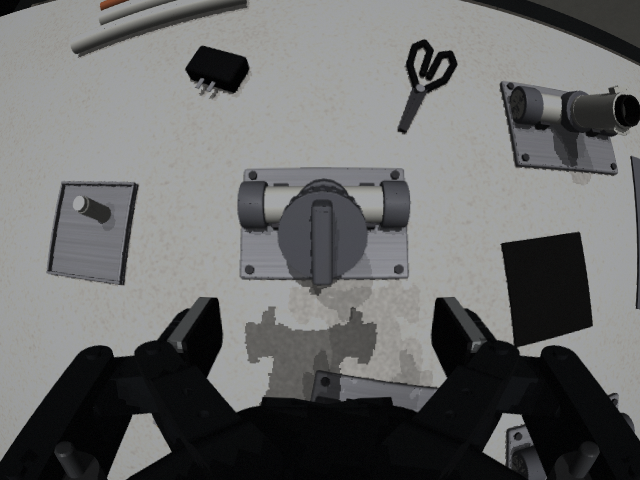

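Run:
```python
from h import *
import pickle
d=pickle.load(open('d1.pkl','rb'))['wrist']
p=[.599,-.012,np.radians(8)]
o,P=potframe(p)
im=cv2.cvtColor(d['color'],cv2.COLOR_RGB2BGR)
s=5;x0,y0=230,160
big=cv2.resize(im[y0:y0+120,x0:x0+190-30],None,fx=s,fy=s,interpolation=cv2.INTER_CUBIC)
def pl(pts,c):
    uv=(fproj(d,pts)-[x0,y0]+.5)*s
    cv2.polylines(big,[uv.astype(int)],True,c,1)
L=lambda q:(o+np.array(q)@P.T)
bz=.016+.028
pl(L([[.028,.007,bz],[.028,-.007,bz],[-.028,-.007,bz],[-.028,.007,bz]]),(0,255,0))
a=np.linspace(0,2*np.pi,60)
pl(L(np.c_[.0335*np.cos(a),.0335*np.sin(a),0*a+.016]),(0,0,255))
Rz=R.from_euler('z',p[2]).as_matrix()
C=np.array([[65,95,10],[65,-95,10],[-65,-95,10],[-65,95,10]])/1000
pl(C@Rz.T+[p[0],p[1],0],(255,255,0))
cv2.imwrite('pics/ov1.png',big)
```

```text
(no output)
```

View pics/ov1.png

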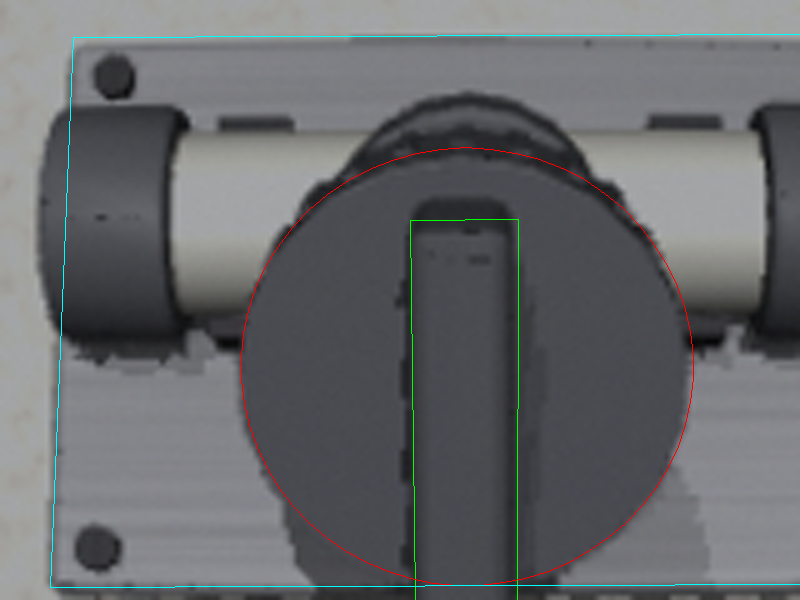

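The overlay of the model (cap rim, bar, plate) on wrist1 matches to about 1 mm. The cap centre is at about (323,234). Now I go down onto the bar.

Run:
```python
from h import *
o,P=potframe([.599,-.012,np.radians(8)])
show(P@np.diag([1,-1,-1]),o+P[:,2]*.136)
show(P@np.diag([1,-1,-1]),o+P[:,2]*.020)
```

```text
d [-0.0006  0.0004 -0.0006] rv [-0.02  0.03  0.02] target [ 0.5074 -0.0249  0.2583]
d [ 0.0479  0.0072 -0.1057] rv [-0.02  0.03  0.02] target [ 0.556  -0.018   0.1531]
```

Request:
step_arm([
  [0.012,0.0018,-0.0265,0,0,0,-1],
  [0.024,0.0036,-0.053,0,0,0,-1],
  [0.036,0.0054,-0.08,0,0,0,-0.4],
  [0.048,0.007,-0.1055,0,0,0,-0.2],
  [0.048,0.007,-0.1055,0,0,0,0.2],
  [0.048,0.007,-0.1055,0,0,0,1],
  [0.048,0.007,-0.1055,0,0,0,1],
  [0.048,0.007,-0.1055,0,0,0,1],
  [0.048,0.007,-0.1055,0,0,0,1],
  [0.048,0.007,-0.1055,0,0,0,1],
], force=60)

```text
t: 5.22
eef_pos: [0.5565, -0.0186, 0.1551]
tool_rot: [-0.015, 0.974, 0.068, 0.218]
contact_force: [-3.3, -0.3, 5.6]
gripper_width: 0.149
```

Run:
```python
from h import *
o,P=potframe([.599,-.012,np.radians(8)])
d=snap('wrist','wrist2.png')
ob=bot.get_obs();print(ob['gripper_width'],ob['contact_force'].round(1), (P.T@ob['contact_force']).round(1),'pot frame tcp mm',(P.T@(ob['eef_pos']-o)*1000).round(1),ob['q'].round(2))
```

```text
0.15225336962751268 [-3.5  0.4  7.4] [-0.   0.9  8.1] pot frame tcp mm [ 1.2 -0.6 21.5] [ 0.39  0.25 -0.5   2.21  0.34  0.28 -1.81]
```

View pics/wrist2.png

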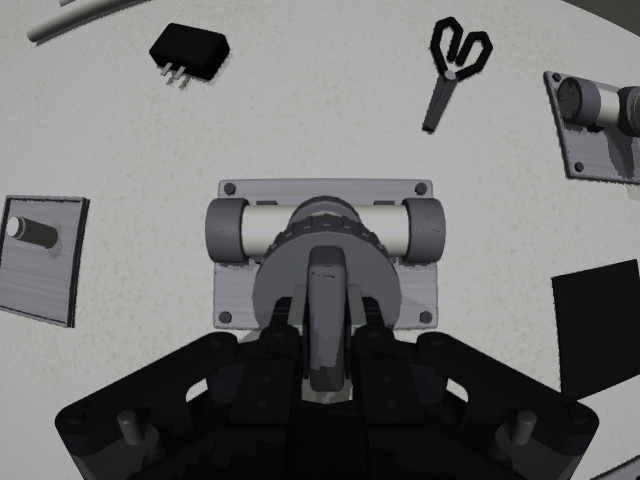

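The wrist view shows the bar at about (326,310) gripped evenly between the pads. Now I press along the axis.

Request:
step_arm([
  [0.0012,0.0002,-0.0027,0,0,0,1],
  [0.0025,0.0004,-0.0054,0,0,0,1],
  [0.0038,0.0005,-0.0082,0,0,0,1],
  [0.005,0.0007,-0.0109,0,0,0,1],
  [0.005,0.0007,-0.0109,0,0,0,1],
  [0.005,0.0007,-0.0109,0,0,0,1],
])

```text
t: 5.77
eef_pos: [0.5614, -0.018, 0.1449]
tool_rot: [-0.014, 0.974, 0.068, 0.218]
contact_force: [-14.0, -0.5, 20.3]
gripper_width: 0.154
```

```bash
cat > st.py <<'E'
from h import *
o,P=potframe([.599,-.012,np.radians(8)])
ob=bot.get_obs();q=ob['tool_rot']
Rc=R.from_quat(np.r_[q[1:],q[0]]).as_matrix()
rel=P.T@Rc@np.diag([1,-1,-1])
print(ob['t'],ob['gripper_width'].round(3), 'F pot',(P.T@ob['contact_force']).round(1),'tq',(P.T@ob['torque']).round(2),'tcp pot mm',(P.T@(ob['eef_pos']-o)*1000).round(1),'rot in pot',np.degrees(R.from_matrix(rel).as_rotvec()).round(2),'q',ob['q'].round(2))
E
python3 st.py
```

```text
Traceback (most recent call last):
  File "st.py", line 6, in <module>
    print(ob['t'],ob['gripper_width'].round(3), 'F pot',(P.T@ob['contact_force']).round(1),'tq',(P.T@ob['torque']).round(2),'tcp pot mm',(P.T@(ob['eef_pos']-o)*1000).round(1),'rot in pot',np.degrees(R.from_matrix(rel).as_rotvec()).round(2),'q',ob['q'].round(2))
                  ^^^^^^^^^^^^^^^^^^^^^^^^^
AttributeError: 'float' object has no attribute 'round'
```

```bash
sed -i "s/ob\['gripper_width'\].round(3)/round(float(ob['gripper_width']),3)/" st.py; python3 st.py
```

```text
5.7667 0.154 F pot [-4.   1.4 24.3] tq [ 0.47  1.15 -0.02] tcp pot mm [ 1.4 -0.7 10.3] rot in pot [-0.12 -0.21 -0.01] q [ 0.35  0.28 -0.47  2.21  0.38  0.26 -1.85]
```

Request:
step_arm([
  [-0.001,-0.0001,-0.0004,-2.72,-0.38,5.89,1],
  [-0.001,-0.0001,-0.0004,-5.44,-0.76,11.78,1],
  [-0.001,-0.0001,-0.0004,-8.16,-1.15,17.67,1],
  [-0.001,-0.0001,-0.0004,-10.88,-1.53,23.56,1],
  [-0.001,-0.0001,-0.0004,-13.6,-1.91,29.45,1],
])

```text
t: 6.18
eef_pos: [0.5621, -0.0179, 0.1453]
tool_rot: [0.048, 0.915, 0.34, 0.214]
contact_force: [-9.1, 1.5, 17.0]
gripper_width: 0.15
```

```bash
python3 st.py
```

```text
6.1833 0.15 F pot [-0.8  2.7 19.2] tq [ 0.76  0.45 -0.2 ] tcp pot mm [ 2.2 -0.7 10.4] rot in pot [-0.19 -0.35 32.77] q [ 0.48  0.3  -0.61  2.2   0.53  0.28 -1.42]
```

Turning well (32.8°, pressed). I continue to about 66°.

Request:
step_arm([
  [0,0,0,-2.72,-0.38,5.89,1],
  [0,0,0,-5.44,-0.76,11.78,1],
  [0,0,0,-8.16,-1.15,17.67,1],
  [0,0,0,-10.88,-1.53,23.56,1],
  [0,0,0,-13.8,-1.94,29.9,1],
  [0,0,0,-13.8,-1.94,29.9,1],
  [0,0,0,-13.8,-1.94,29.9,1],
])

```text
t: 6.77
eef_pos: [0.5614, -0.0171, 0.145]
tool_rot: [0.106, 0.781, 0.584, 0.192]
contact_force: [-13.2, 0.9, 21.8]
gripper_width: 0.151
```

```bash
python3 st.py; python3 -c "
from h import *
snap('wrist','wrist3.png')"
```

```text
6.7667 0.151 F pot [-2.5  2.7 25.3] tq [0.87 0.9  0.25] tcp pot mm [ 1.6  0.2 10.3] rot in pot [-0.19 -0.26 65.59] q [ 0.6   0.33 -0.75  2.2   0.68  0.32 -0.97]
```

View pics/wrist3.png

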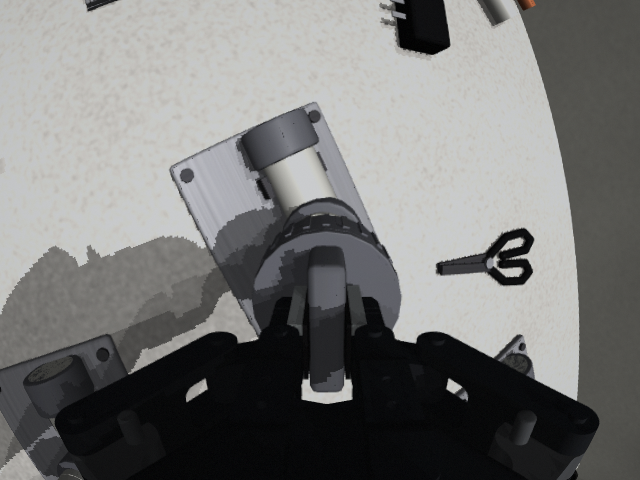

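The bar at (326,310) turned with the gripper: it sits the same in the wrist view while the unit has rotated. Now I lift along the axis.

Request:
step_arm([
  [-0.004,-0.0006,0.009,0,0,0,1],
  [-0.008,-0.0012,0.018,0,0,0,1],
  [-0.0125,-0.0018,0.027,0,0,0,1],
  [-0.0125,-0.0018,0.027,0,0,0,1],
])

```text
t: 7.15
eef_pos: [0.5479, -0.0199, 0.171]
tool_rot: [0.105, 0.782, 0.584, 0.191]
contact_force: [-0.3, 0.1, -0.6]
gripper_width: 0.156
```

```bash
python3 st.py
```

```text
7.15 0.156 F pot [-0.5  0.1 -0.4] tq [-0.05  0.53 -0.02] tcp pot mm [ 0.  -0.7 39.7] rot in pot [-0.15 -0.1  65.46] q [ 0.72  0.28 -0.87  2.2   0.55  0.36 -0.85]
```

Request:
step_arm([
  [-0.01,-0.0015,0.022,0,0,0,1],
  [-0.02,-0.003,0.044,0,0,0,1],
  [-0.03,-0.0045,0.066,0,0,0,1],
  [-0.04,-0.006,0.09,0,0,0,1],
  [-0.04,-0.006,0.11,0,0,0,1],
  [-0.04,-0.006,0.11,0,0,0,1],
])

```text
t: 7.65
eef_pos: [0.5094, -0.0268, 0.2825]
tool_rot: [0.107, 0.783, 0.583, 0.191]
contact_force: [-0.0, -0.5, 0.0]
gripper_width: 0.147
```

```bash
python3 st.py; python3 -c "
from h import *
import pickle
D={c:snap(c,c+'4.png') for c in ('scene','top')}
pickle.dump(D,open('d4.pkl','wb'))
for c in D: print(c,[((np.array(r['location'])*[640,480]).round(1).tolist(),round(r['conf'],2)) for r in bot.place_of('mat',c)])
for c in D: print(c,[((np.array(r['location'])*[640,480]).round(1).tolist(),round(r['conf'],2)) for r in bot.place_of('cartridge_center',c)])
"
```

```text
7.65 0.147 F pot [-0.1 -0.5  0.1] tq [-0.06  0.47  0.02] tcp pot mm [ 11.8  -2.2 157.3] rot in pot [-0.41 -0.08 65.4 ] q [ 1.29 -0.   -1.28  2.13 -0.11  0.58 -0.2 ]
scene [([253.1, 219.1], 0.82), ([341.6, 162.9], 0.39)]
top [([454.4, 260.0], 0.91)]
scene [([430.9, 344.2], 0.51)]
top [([175.5, 248.6], 0.57), ([315.5, 245.0], 0.41)]
```

View pics/scene4.png

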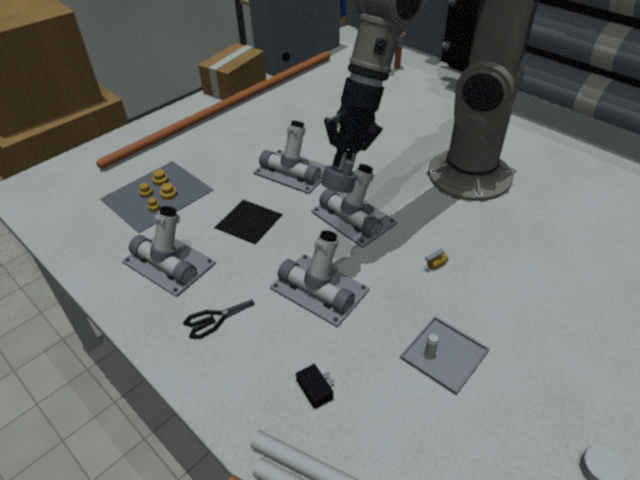

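View pics/top4.png

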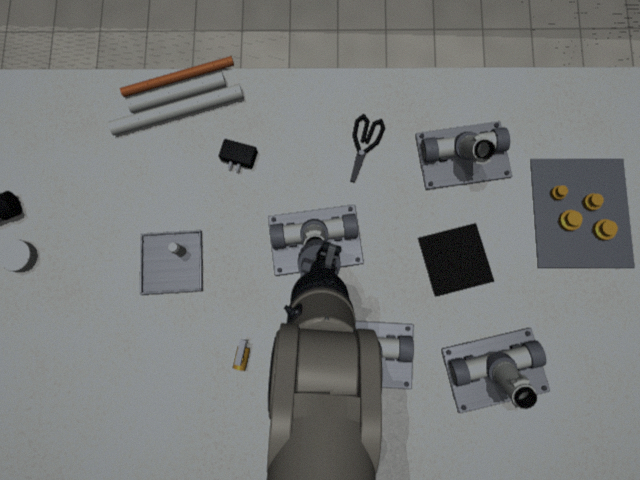

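Run:
```python
from h import *
import pickle
D=pickle.load(open('d4.pkl','rb'))
for c,box in (('top',(400,500,210,310)),('scene',(205,295,190,250))):
    g=D[c]['color'].max(2)[box[2]:box[3],box[0]:box[1]]
    m=(g<40).astype(np.uint8); n,l,s,ce=cv2.connectedComponentsWithStats(m); k=1+np.argmax(s[1:,4])
    cnt=max(cv2.findContours((l==k).astype(np.uint8),0,2)[0],key=cv2.contourArea)
    q=cv2.boxPoints(cv2.minAreaRect(cnt))+[box[0],box[2]] if c=='top' else cv2.approxPolyDP(cnt,5,True)[:,0]+[box[0],box[2]]
    w=np.array([onz(D[c],p,.004) for p in q]);print(c,q.tolist(),w.round(3).tolist(),w.mean(0),onz(D[c],ce[k]+[box[0],box[2]],.004))
# minimal rotation to tool-down
q=bot.get_obs()['tool_rot'];Rc=R.from_quat(np.r_[q[1:],q[0]]).as_matrix()
z=Rc[:,2];ax=np.cross(z,[0,0,-1]);an=np.arcsin(np.linalg.norm(ax));rv=ax/np.linalg.norm(ax)*an
print(np.degrees(rv)); Rt=R.from_rotvec(rv).as_matrix()@Rc; print(Rt)
np.save('Rt.npy',Rt); show(Rt,np.array([.557,-.310,.16]))
```

```text
top [[418.07547760009766, 238.26414680480957], [476.3207550048828, 221.62263679504395], [493.1132049560547, 280.3962173461914], [434.86792755126953, 297.03772735595703]] [[0.602, -0.231, 0.004], [0.638, -0.356, 0.004], [0.513, -0.385, 0.004], [0.478, -0.262, 0.004]] [ 0.55785345 -0.30858413  0.004     ] [ 0.55685437 -0.30799687  0.004     ]
scene [[242, 201], [216, 227], [255, 242], [280, 214]] [[0.519, -0.383, 0.004], [0.632, -0.352, 0.004], [0.6, -0.236, 0.004], [0.485, -0.268, 0.004]] [ 0.55896983 -0.30950987  0.004     ] [ 0.56127203 -0.30649327  0.004     ]
[-3.60078878 24.65614048  0.        ]
[[ 2.84274914e-01  9.58742809e-01 -1.57175295e-16]
 [ 9.58742809e-01 -2.84274914e-01 -8.41833184e-18]
 [-2.37597768e-17 -1.13250396e-16 -1.00000000e+00]]
d [ 0.0502 -0.2847 -0.1179] rv [-3.6  24.66  0.  ] target [ 0.557 -0.31   0.16 ]
```

Request:
step_arm([
  [0.01,-0.035,0,-0.5,4,0,1],
  [0.02,-0.07,0,-1,8,0,1],
  [0.028,-0.105,0,-1.5,12,0,1],
  [0.035,-0.14,0,-2,15,0,1],
  [0.04,-0.175,0,-2.5,18,0,1],
  [0.045,-0.21,0,-3,21,0,1],
  [0.048,-0.25,-0.01,-3.6,24.7,0,1],
  [0.05,-0.284,-0.03,-3.6,24.7,0,1],
  [0.05,-0.284,-0.07,-3.6,24.7,0,1],
  [0.05,-0.284,-0.118,-3.6,24.7,0,1],
])

```text
t: 8.78
eef_pos: [0.5586, -0.3119, 0.1644]
tool_rot: [0.001, 0.802, 0.597, 0.0]
contact_force: [0.6, -0.1, -0.9]
gripper_width: 0.147
```

Run:
```python
from h import *
show(np.load('Rt.npy'),np.array([.557,-.309,.16])); o=bot.get_obs();print(o['q'].round(2),o['gripper_width'])
```

```text
d [-0.0016  0.0029 -0.0044] rv [0.1  0.09 0.21] target [ 0.557 -0.309  0.16 ]
[ 1.03  0.65 -0.9   1.66  0.56  1.1  -0.32] 0.14709824701385027
```

Request:
step_arm([
  [-0.0015,0.003,-0.03,0,0,0,1],
  [-0.0015,0.003,-0.06,0,0,0,1],
  [-0.0015,0.003,-0.09,0,0,0,1],
  [-0.0015,0.003,-0.105,0,0,0,1],
  [-0.0015,0.003,-0.105,0,0,0,1],
])

```text
t: 9.2
eef_pos: [0.5535, -0.3048, 0.0571]
tool_rot: [-0.003, 0.801, 0.599, -0.002]
contact_force: [-0.4, 0.2, -1.3]
gripper_width: 0.149
```

Run:
```python
from h import *
o=bot.get_obs();print(o['eef_pos'].round(4),o['contact_force'].round(1))
snap('scene','scene5.png'); d=cv2.imread('pics/scene5.png'); cv2.imwrite('pics/c5.png',cv2.resize(d[140:260,180:320],None,fx=5,fy=5))
```

```text
[ 0.5535 -0.3048  0.0571] [-0.4  0.2 -1.3]
```

View pics/c5.png

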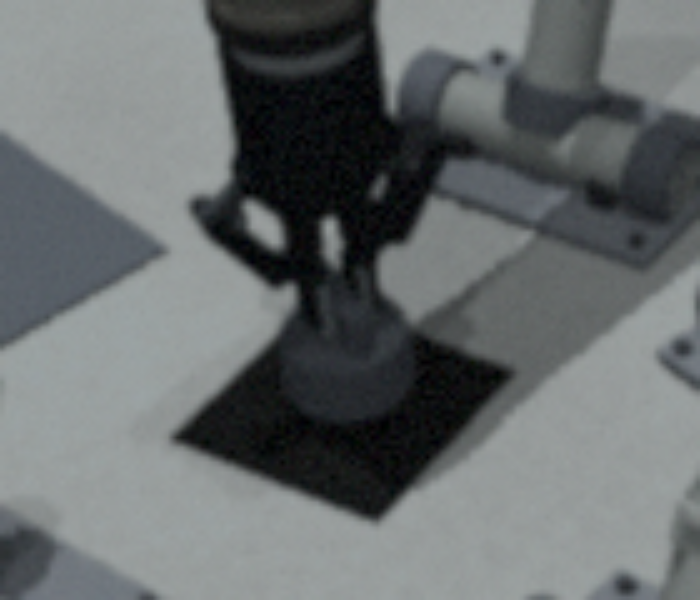

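The crop shows the cap hanging over the mat centre, bar up and gripped. Now I lower it to contact.

Request:
step_arm([
  [0.002,-0.002,-0.006,0,0,0,1],
  [0.002,-0.002,-0.01,0,0,0,1],
  [0.002,-0.002,-0.013,0,0,0,1],
  [0.002,-0.002,-0.015,0,0,0,1],
  [0.002,-0.002,-0.016,0,0,0,1],
])

```text
t: 9.67
eef_pos: [0.5582, -0.3088, 0.0468]
tool_rot: [0.001, 0.801, 0.598, 0.0]
contact_force: [-0.3, 0.1, -1.7]
gripper_width: 0.15
```

Request:
step_arm([
  [0,0,-0.001,0,0,0,1],
  [0,0,-0.002,0,0,0,1],
  [0,0,-0.003,0,0,0,1],
  [0,0,-0.003,0,0,0,1],
])

```text
t: 10.0
eef_pos: [0.5581, -0.3086, 0.0435]
tool_rot: [0.001, 0.801, 0.598, 0.0]
contact_force: [-0.9, 0.4, -0.3]
gripper_width: 0.148
```

Request:
step_arm([
  [0,0,-0.001,0,0,0,1],
  [0,0,-0.002,0,0,0,1],
  [0,0,-0.002,0,0,0,1],
])

```text
t: 10.25
eef_pos: [0.5582, -0.3089, 0.0432]
tool_rot: [0.001, 0.802, 0.598, -0.0]
contact_force: [-5.5, 0.9, 13.8]
gripper_width: 0.147
```

On the mat, contact at z = 43 mm as expected. Release and rise.

Request:
step_arm([
  [0,0,0.002,0,0,0,0.4],
  [0,0,0.002,0,0,0,0.2],
  [0,0,0.002,0,0,0,0],
  [0,0,0.002,0,0,0,0],
  [0,0,0.02,0,0,0,0],
  [0,0,0.05,0,0,0,0],
  [0,0,0.09,0,0,0,-0.2],
  [0,0,0.13,0,0,0,-0.3],
  [0,0,0.17,0,0,0,-0.3],
  [0,0,0.2,0,0,0,-0.3],
])

```text
t: 11.08
eef_pos: [0.5588, -0.3083, 0.2447]
tool_rot: [0.002, 0.801, 0.598, 0.001]
contact_force: [0.1, 0.4, -0.2]
gripper_width: 0.648
```

Run:
```python
from h import *
import pickle
D={}
for c in ('scene','top','wrist'):
    D[c]=snap(c,c+'6.png')
    for t in ['cap_center','cap_bar','cartridge_center','tray']:
        print(c,t,[((np.array(r['location'])*[640,480]).round(1).tolist(),round(r['conf'],2)) for r in bot.place_of(t,c)])
pickle.dump(D,open('d6.pkl','wb'))
b=cv2.imread('pics/top6.png'); a=cv2.imread('pics/scene6.png')
f=lambda i,x,y:cv2.resize(i[y:y+80,x:x+100],None,fx=4,fy=4,interpolation=cv2.INTER_CUBIC)
cv2.imwrite('pics/c6.png',np.vstack([np.hstack([f(a,200,180),f(a,390,305)]),np.hstack([f(b,410,220),f(b,125,220)])])[:600])
```

```text
scene cap_center [([248.0, 209.7], 0.91)]
scene cap_bar [([242.7, 205.1], 0.68)]
scene cartridge_center [([429.6, 344.2], 0.71)]
scene tray [([442.3, 351.7], 0.7)]
top cap_center [([461.0, 258.6], 0.6)]
top cap_bar [([459.4, 255.7], 0.94)]
top cartridge_center [([179.3, 250.2], 0.45)]
top tray [([171.5, 261.8], 0.58)]
wrist cap_center [([329.4, 211.3], 0.79)]
wrist cap_bar []
wrist cartridge_center []
wrist tray []
```

View pics/c6.png

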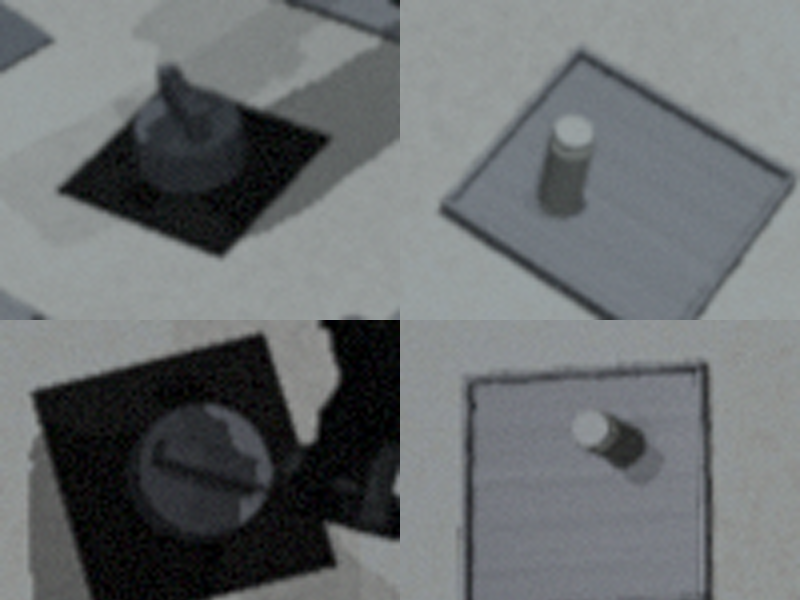

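The crop shows the cap flat on the mat with its bar up. The cartridge stands in the tray, top face at about (173,247) in top and (433,338) in scene.

Run:
```python
from h import *
import pickle
D=pickle.load(open('d6.pkl','rb'));T,S=D['top'],D['scene']
print(onz(T,(173.5,247.25),.064),onz(S,(433.2,338.0),.064),tri([ray(T,(173.5,247.2)),ray(S,(433.2,338))]))
print(onz(T,(179,250),.034),onz(S,(429.8,344.2),.034))
o=bot.get_obs();print(o['q'].round(2),o['eef_pos'])
# radial-ish tool y at target: choose tool y az so that q7~0 & final pot pose near
for az in (-82,-17,8):
    a=np.radians(az); y=np.array([np.cos(a),np.sin(a),0]); z=np.array([0,0,-1.]); x=np.cross(y,z)
    print(az); show(np.c_[x,y,z],np.array([.570,.270,.20]))
```

```text
[0.57208361 0.27146832 0.064     ] [0.57400744 0.27399504 0.064     ] (array([0.57239217, 0.27276796, 0.06114925]), [np.float64(0.0004172322687568074), np.float64(0.0004172322687569988)])
[0.57107569 0.269607   0.034     ] [0.57071665 0.26808085 0.034     ]
[ 1.06  0.58 -0.95  1.59  0.49  1.23 -0.27] [ 0.558034   -0.30843035  0.24114528]
-82
d [ 0.012   0.5784 -0.0411] rv [ 8.000e-02  1.000e-02 -6.548e+01] target [0.57 0.27 0.2 ]
-17
d [ 0.012   0.5784 -0.0411] rv [ 0.05  0.05 -0.48] target [0.57 0.27 0.2 ]
8
d [ 0.012   0.5784 -0.0411] rv [ 0.04  0.06 24.52] target [0.57 0.27 0.2 ]
```

Request:
step_arm([
  [0.001,0.038,0.02,0,0,-6,-0.3],
  [0.002,0.076,0.03,0,0,-12,-0.3],
  [0.003,0.114,0.03,0,0,-18,-0.3],
  [0.004,0.152,0.03,0,0,-24,-0.3],
  [0.005,0.19,0.03,0,0,-30,-0.3],
  [0.006,0.228,0.03,0,0,-36,-0.3],
  [0.007,0.266,0.03,0,0,-42,-0.3],
  [0.008,0.304,0.03,0,0,-48,-0.3],
  [0.009,0.342,0.03,0,0,-54,-0.3],
  [0.01,0.38,0.03,0,0,-60,-0.3],
])

```text
t: 12.67
eef_pos: [0.5678, 0.0733, 0.2716]
tool_rot: [0.001, 0.993, 0.115, -0.0]
contact_force: [0.6, -0.4, -0.1]
gripper_width: 0.647
```

Run:
```python
from h import *
o=bot.get_obs();print(o['q'].round(2),o['eef_pos'])
a=np.radians(-82); y=np.array([np.cos(a),np.sin(a),0]); z=np.array([0,0,-1.]); x=np.cross(y,z)
show(np.c_[x,y,z],np.array([.571,.271,.15]))
```

```text
[ 0.42  0.39 -0.84  1.72  0.31  1.18 -1.85] [0.56784583 0.07327557 0.27164787]
d [ 0.0032  0.1977 -0.1216] rv [ 0.11 -0.   -5.18] target [0.571 0.271 0.15 ]
```

Request:
step_arm([
  [0.001,0.035,0,0,0,-5,-0.3],
  [0.002,0.07,0,0,0,-5,-0.3],
  [0.003,0.105,-0.01,0,0,-5,-0.3],
  [0.003,0.14,-0.04,0,0,-5,-0.3],
  [0.003,0.17,-0.08,0,0,-5,-0.3],
  [0.003,0.198,-0.12,0,0,-5,-0.3],
  [0.003,0.198,-0.121,0,0,-5.2,-0.3],
  [0.003,0.198,-0.121,0,0,-5.2,-0.3],
])

```text
t: 13.33
eef_pos: [0.5675, 0.272, 0.1461]
tool_rot: [0.001, 0.997, 0.075, -0.004]
contact_force: [-0.7, 0.6, -0.6]
gripper_width: 0.65
```

Run:
```python
from h import *
import pickle
d=snap('wrist','wrist7.png');pickle.dump(d,open('d7.pkl','wb'))
o=bot.get_obs();print(o['q'].round(2),o['eef_pos'])
a=np.radians(-82); y=np.array([np.cos(a),np.sin(a),0]); z=np.array([0,0,-1.]); x=np.cross(y,z)
show(np.c_[x,y,z],np.array([.571,.271,.15]))
print([((np.array(r['location'])*[640,480]).round(1).tolist(),round(r['conf'],2)) for r in bot.place_of('cartridge_center','wrist')])
for z in (.004,.034,.064): print(z,fproj(d,[.571,.271,z]))
```

```text
[ 0.    0.61 -0.77  1.7   0.48  1.04 -2.35] [0.56927148 0.27051675 0.14849419]
d [0.0017 0.0005 0.0015] rv [ 0.14 -0.27 -0.47] target [0.571 0.271 0.15 ]
[([324.8, 228.8], 0.94)]
0.004 [[328.20680807 219.32214638]]
0.034 [[328.44358897 228.85749109]]
0.064 [[328.73749617 240.74839989]]
```

View pics/wrist7.png

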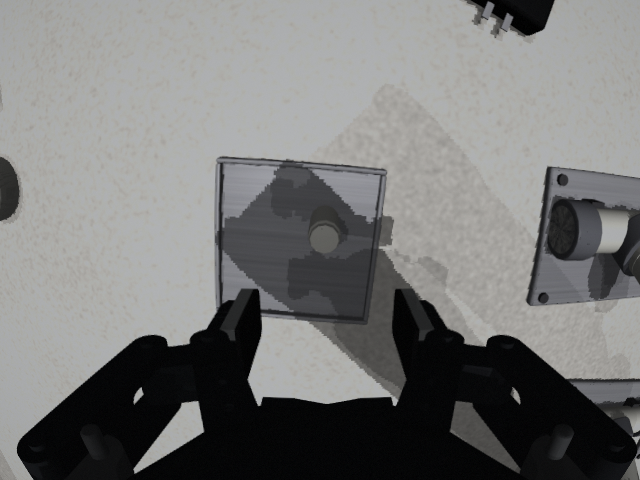

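Run:
```python
from h import *
import pickle
d=pickle.load(open('d7.pkl','rb'));im=cv2.cvtColor(d['color'],cv2.COLOR_RGB2BGR)
cv2.imwrite('pics/c7.png',cv2.resize(im[200:265,290:365],None,fx=8,fy=8,interpolation=cv2.INTER_CUBIC))
for uv,z in (((324,238),.064),((324.8,228.8),.034)): print(onz(d,uv,z,True))
```

```text
[0.57234193 0.27422991 0.064     ]
[0.57065621 0.27356535 0.034     ]
```

View pics/c7.png

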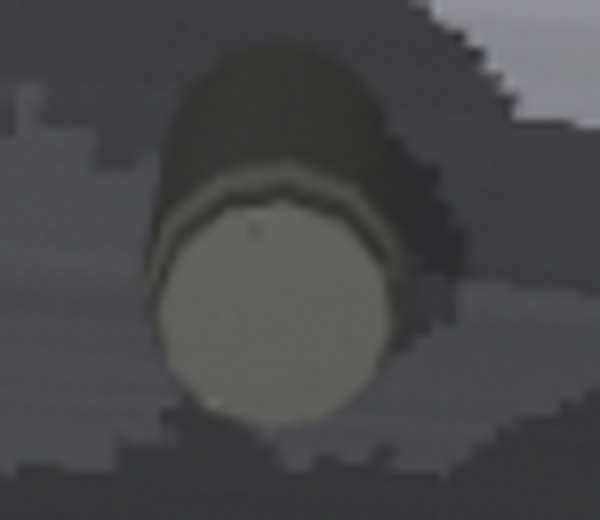

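Top face centre in the enlarged crop is (324.4,239.1), which puts the cartridge at about (0.5715, 0.2735). I go down to grip its upper part.

Run:
```python
from h import *
import pickle
d=pickle.load(open('d7.pkl','rb')); print(onz(d,(324.4,239.1),.064,True))
a=np.radians(-82); y=np.array([np.cos(a),np.sin(a),0]); z=np.array([0,0,-1.]); x=np.cross(y,z)
show(np.c_[x,y,z],np.array([.571,.2735,.036]));print(bot.get_obs()['t'])
```

```text
[0.57166478 0.27387349 0.064     ]
d [ 0.0002  0.0039 -0.1143] rv [ 0.11 -0.09 -0.33] target [0.571  0.2735 0.036 ]
13.4333
```

Request:
step_arm([
  [0.0005,0.004,-0.03,0,0,0,-0.3],
  [0.0005,0.004,-0.06,0,0,0,-0.3],
  [0.0005,0.004,-0.09,0,0,0,-0.3],
  [0.0005,0.004,-0.114,0,0,0,-0.3],
  [0.0005,0.004,-0.114,0,0,0,-0.3],
  [0.0005,0.004,-0.114,0,0,0,0.2],
  [0.0005,0.004,-0.114,0,0,0,1],
  [0.0005,0.004,-0.114,0,0,0,1],
  [0.0005,0.004,-0.114,0,0,0,1],
], force=30)

```text
t: 14.18
eef_pos: [0.5735, 0.2741, 0.0393]
tool_rot: [0.0, 0.997, 0.072, 0.002]
contact_force: [0.1, -0.3, 8.2]
gripper_width: 0.242
```

Request:
step_arm([
  [0,0,0,0,0,0,1],
  [0,0,0,0,0,0,1],
  [0,0,0.005,0,0,0,1],
  [0,0,0.03,0,0,0,1],
  [0,0,0.06,0,0,0,1],
  [0,0,0.1,0,0,0,1],
  [0,0,0.14,0,0,0,1],
  [0,0,0.18,0,0,0,1],
  [0,0,0.22,0,0,0,1],
  [0,0,0.22,0,0,0,1],
])

```text
t: 15.02
eef_pos: [0.5743, 0.2769, 0.2666]
tool_rot: [-0.002, 0.997, 0.072, 0.006]
contact_force: [1.2, 0.9, -0.7]
gripper_width: 0.242
```

```bash
python3 st.py
python3 - <<'E'
from h import *
import pickle
D={c:snap(c,c+'8.png') for c in ('wrist','scene','top')}
pickle.dump(D,open('d8.pkl','wb'))
E
```

```text
15.0167 0.242 F pot [ 0.9  0.7 -1.2] tq [ 0.01 -0.08 -0.1 ] tcp pot mm [101.6 289.5  97.8] rot in pot [ 0.28 24.29  0.24] q [ 0.04  0.5  -0.83  1.58  0.39  1.22 -2.29]
```

View pics/wrist8.png

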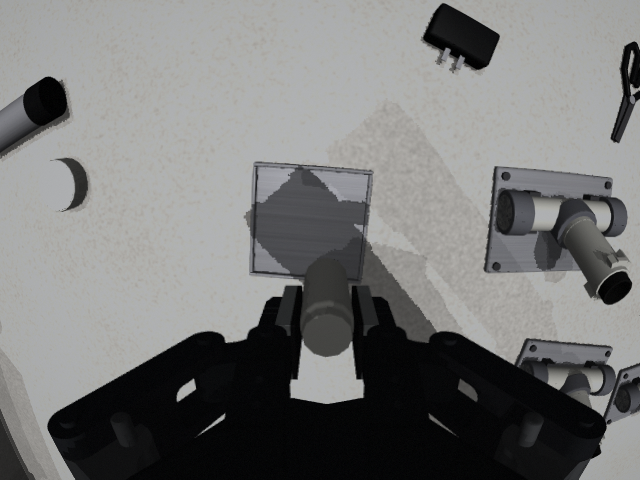

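View pics/scene8.png

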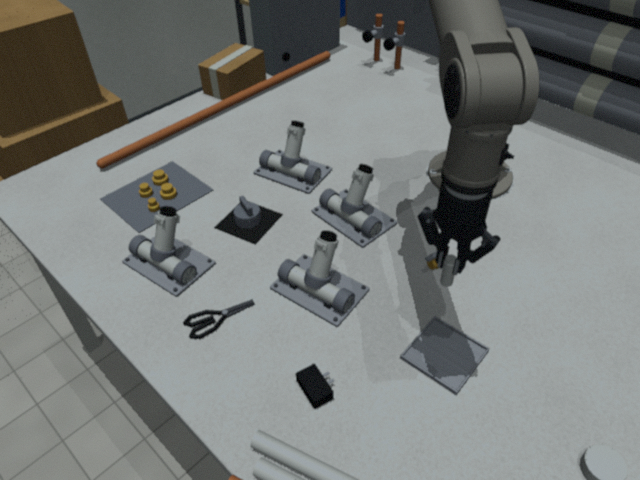

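Run:
```python
from h import *
import pickle
D=pickle.load(open('d8.pkl','rb'));d=D['wrist']
ob=bot.get_obs();q=ob['tool_rot'];Rc=R.from_quat(np.r_[q[1:],q[0]]).as_matrix()
im=cv2.cvtColor(d['color'],cv2.COLOR_RGB2BGR)
s=5;x0,y0=270,240
big=cv2.resize(im[y0:y0+120,x0:x0+120],None,fx=s,fy=s,interpolation=cv2.INTER_CUBIC)
a=np.linspace(0,2*np.pi,40)
for zt,r,c in ((-.028,.0095,(0,255,0)),(-.022,.011,(0,255,255)),(.032,.011,(0,0,255))):
    p=ob['eef_pos']+np.c_[r*np.cos(a),r*np.sin(a),0*a+zt]@Rc.T
    cv2.polylines(big,[((fproj(d,p)-[x0,y0]+.5)*s).astype(int)],True,c,1)
cv2.imwrite('pics/ov8.png',big)
o,P=potframe([.599,-.012,np.radians(8)])
show(P@np.diag([1,-1,-1]),o+P[:,2]*.12)
```

```text
d [-0.0573 -0.2973 -0.0134] rv [  3.63 -24.71  -0.25] target [ 0.5141 -0.0239  0.2438]
```

View pics/ov8.png

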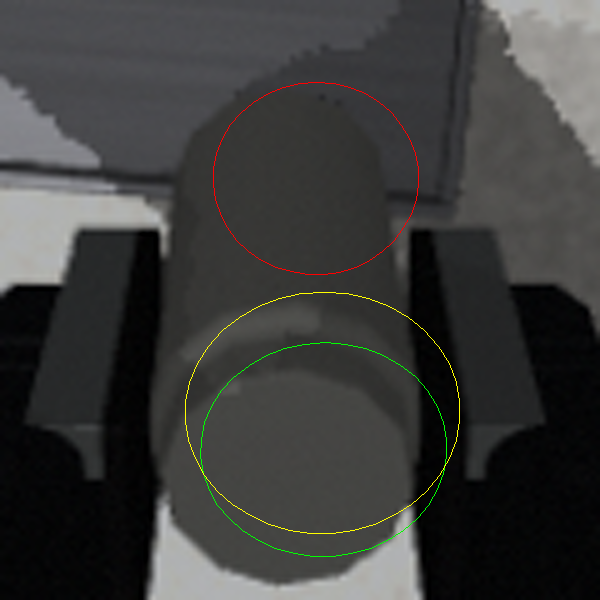

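The cartridge is held at 22 mm, upright. The overlay shows a lateral offset of about 2.5 mm, but it is the same for the pads as for the cartridge, so it is camera calibration rather than a bad grip. Next I move to a standoff over the pot.

Request:
step_arm([
  [-0.006,-0.03,0.01,0.4,-2.5,0,1],
  [-0.012,-0.06,0.01,0.7,-5,0,1],
  [-0.018,-0.09,0.01,1.1,-7.5,0,1],
  [-0.024,-0.12,0.01,1.5,-10,-0.1,1],
  [-0.03,-0.15,0.01,1.8,-12.5,-0.1,1],
  [-0.036,-0.18,0.01,2.2,-15,-0.1,1],
  [-0.042,-0.21,0.01,2.6,-17.5,-0.2,1],
  [-0.048,-0.24,0.005,2.9,-20,-0.2,1],
  [-0.053,-0.27,-0.005,3.3,-22.5,-0.2,1],
  [-0.0575,-0.2975,-0.0135,3.6,-24.7,-0.25,1],
])

```text
t: 16.0
eef_pos: [0.5119, -0.0264, 0.2412]
tool_rot: [-0.014, 0.974, 0.067, 0.215]
contact_force: [0.3, 0.6, -1.7]
gripper_width: 0.242
```

Request:
step_arm([
  [0,0,0,0,0,0,1],
  [0,0,0,0,0,0,1],
])

```text
t: 16.17
eef_pos: [0.5115, -0.0265, 0.2405]
tool_rot: [-0.015, 0.975, 0.066, 0.213]
contact_force: [0.7, 0.7, -0.1]
gripper_width: 0.237
```

```bash
python3 st.py
python3 - <<'E'
from h import *
o,P=potframe([.599,-.012,np.radians(8)])
show(P@np.diag([1,-1,-1]),o+P@[.0005,-.0005,.060])
E
```

```text
16.1667 0.237 F pot [ 0.6  0.6 -0.4] tq [0.   0.45 0.03] tcp pot mm [ -4.1  -2.1 118.3] rot in pot [-0.08  0.37 -0.27] q [ 0.78  0.06 -0.83  2.19  0.01  0.48 -1.49]
d [ 0.0282  0.0056 -0.0509] rv [ 0.01 -0.37  0.28] target [ 0.5397 -0.0208  0.1896]
```

Request:
step_arm([
  [0.008,0.002,-0.013,0,-0.3,0.3,1],
  [0.015,0.0035,-0.027,0,-0.3,0.3,1],
  [0.022,0.005,-0.04,0,-0.3,0.3,1],
  [0.028,0.0055,-0.051,0,-0.3,0.3,1],
  [0.028,0.0055,-0.051,0,-0.3,0.3,1],
  [0.028,0.0055,-0.051,0,-0.3,0.3,1],
])

```text
t: 16.67
eef_pos: [0.5418, -0.0168, 0.1912]
tool_rot: [-0.016, 0.973, 0.072, 0.217]
contact_force: [-0.3, -0.0, -0.3]
gripper_width: 0.242
```

```bash
python3 st.py
python3 - <<'E'
from h import *
import pickle
D={c:snap(c,c+'9.png') for c in ('scene','top','wrist')}
pickle.dump(D,open('d9.pkl','wb'))
o,P=potframe([.599,-.012,np.radians(8)])
f=lambda c,x,y:cv2.resize(cv2.cvtColor(D[c]['color'],6-2)[y:y+90,x:x+100],None,fx=4,fy=4,interpolation=cv2.INTER_CUBIC)
a=np.linspace(0,2*np.pi,40)
outs=[]
for c,x0,y0 in (('scene',280,190),('top',265,200)):
    b=f(c,x0,y0)
    for z,r,col in ((0,.022,(0,0,255)),(.011,.0185,(0,255,0)),(.011,.0155,(0,255,255))):
        p=o+np.c_[r*np.cos(a),r*np.sin(a),0*a+z]@P.T
        cv2.polylines(b,[((proj(D[c],p)-[x0,y0]+.5)*4).astype(int)],True,col,1)
    outs.append(np.vstack([b,])) 
cv2.imwrite('pics/ov9.png',np.hstack(outs))
E
```

```text
16.6667 0.242 F pot [-0.4  0.  -0.1] tq [0.   0.5  0.05] tcp pot mm [ 3.5  3.2 60.3] rot in pot [ 0.22 -0.1   0.4 ] q [ 0.62  0.2  -0.74  2.19  0.29  0.37 -1.75]
```

View pics/ov9.png

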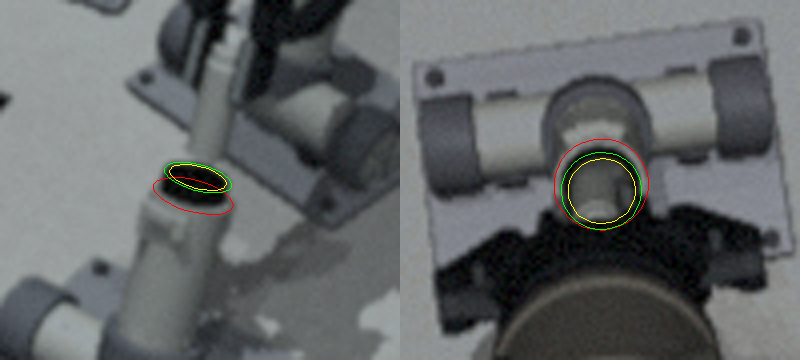

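View pics/wrist9.png

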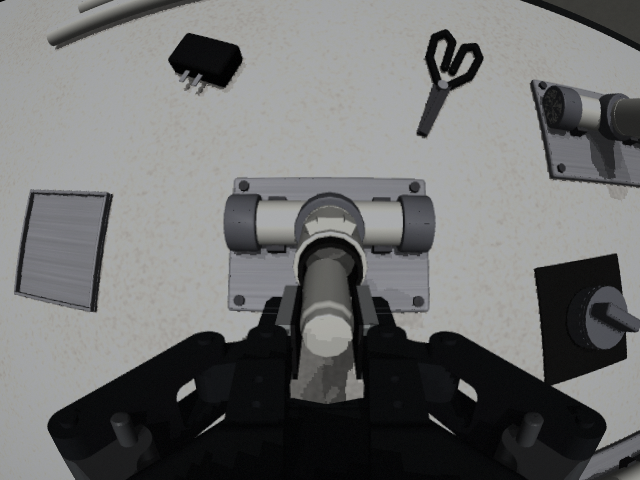

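```bash
python3 st.py
python3 - <<'E'
from h import *
import pickle
D=pickle.load(open('d9.pkl','rb'));d=D['wrist']
o,P=potframe([.599,-.012,np.radians(8)])
ob=bot.get_obs();q=ob['tool_rot'];Rc=R.from_quat(np.r_[q[1:],q[0]]).as_matrix()
im=cv2.cvtColor(d['color'],cv2.COLOR_RGB2BGR)
s=5;x0,y0=270,220
big=cv2.resize(im[y0:y0+120,x0:x0+120],None,fx=s,fy=s,interpolation=cv2.INTER_CUBIC)
a=np.linspace(0,2*np.pi,40)
for zt,r,c in ((-.025,.0095,(0,255,0)),(.035,.011,(0,0,255))):
    p=ob['eef_pos']+np.c_[r*np.cos(a),r*np.sin(a),0*a+zt]@Rc.T
    cv2.polylines(big,[((fproj(d,p)-[x0,y0]+.5)*s).astype(int)],True,c,1)
for z,r,col in ((0,.022,(255,0,255)),(.011,.0185,(255,255,0)),(.011,.0155,(0,255,255))):
        p=o+np.c_[r*np.cos(a),r*np.sin(a),0*a+z]@P.T
        cv2.polylines(big,[((fproj(d,p)-[x0,y0]+.5)*s).astype(int)],True,col,1)
cv2.imwrite('pics/ov9b.png',big)
show(P@np.diag([1,-1,-1]),o+P@[.0005,-.0005,.060])
E
```

```text
16.8167 0.239 F pot [-0.3 -0.5 -1. ] tq [-0.03  0.5   0.04] tcp pot mm [ 4.3  1.9 61.5] rot in pot [ 0.08 -0.24  0.34] q [ 0.63  0.2  -0.74  2.19  0.29  0.37 -1.75]
d [-0.0025 -0.0028 -0.003 ] rv [ 0.03  0.25 -0.34] target [ 0.5397 -0.0208  0.1896]
```

View pics/ov9b.png

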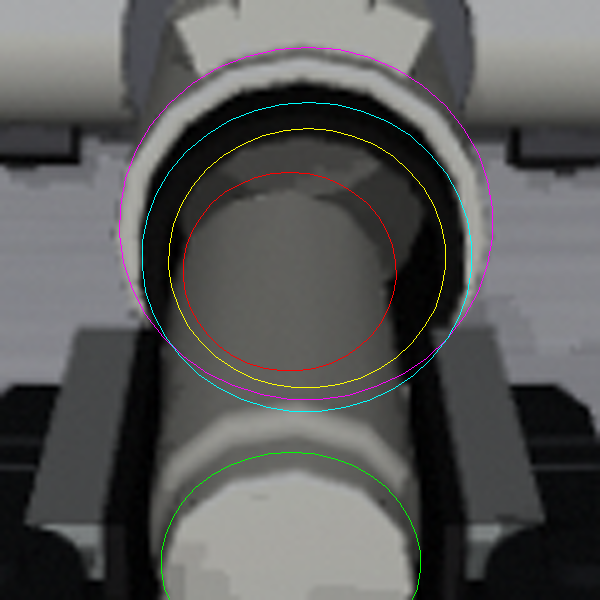

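Lateral check in the overlay: the cartridge foot (~286,x in crop) sits about 2 mm left of the ring centre (~305) and about 2.7 mm high in pot x. I correct both while lowering.

Request:
step_arm([
  [-0.0022,-0.0022,-0.0011,0,0.2,-0.3,1],
  [-0.0022,-0.0022,-0.0011,0,0.2,-0.3,1],
  [0.001,-0.0018,-0.008,0,0.2,-0.3,1],
  [0.004,-0.0013,-0.015,0,0.2,-0.3,1],
  [0.0075,-0.0009,-0.022,0,0.2,-0.3,1],
  [0.011,-0.0004,-0.0297,0,0.2,-0.3,1],
  [0.011,-0.0004,-0.0297,0,0.2,-0.3,1],
  [0.011,-0.0004,-0.0297,0,0.2,-0.3,1],
])

```text
t: 17.48
eef_pos: [0.5528, -0.019, 0.1622]
tool_rot: [-0.015, 0.974, 0.068, 0.216]
contact_force: [0.5, -0.1, -0.9]
gripper_width: 0.242
```

```bash
python3 st.py
python3 - <<'E'
from h import *
D={c:snap(c,c+'10.png') for c in ('wrist','scene')}
i=cv2.imread('pics/wrist10.png');j=cv2.imread('pics/scene10.png')
cv2.imwrite('pics/c10.png',np.hstack([cv2.resize(i[210:310,270:370],None,fx=4,fy=4),cv2.resize(j[200:300,280:380],None,fx=4,fy=4)]))
E
python3 st.py
```

```text
17.4833 0.242 F pot [ 0.1 -0.1 -1. ] tq [0.03 0.49 0.04] tcp pot mm [ 0.9 -0.5 29.6] rot in pot [-0.02  0.02  0.01] q [ 0.52  0.26 -0.65  2.2   0.42  0.32 -1.88]
17.5833 0.239 F pot [-0.5 -0.4 -0.6] tq [-0.06  0.48  0.03] tcp pot mm [ 1.3 -0.6 30. ] rot in pot [-0.04 -0.04  0.01] q [ 0.52  0.26 -0.65  2.2   0.42  0.32 -1.88]
```

View pics/c10.png

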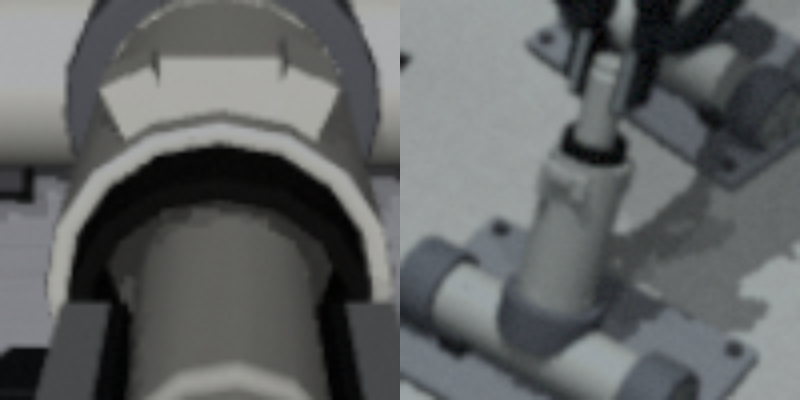

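The crops show the foot inside the ring hole with clearance and no contact force. I lower 18 mm more along the axis.

Request:
step_arm([
  [0.002,0.0004,-0.004,0,0,0,1],
  [0.004,0.0007,-0.008,0,0,0,1],
  [0.006,0.001,-0.012,0,0,0,1],
  [0.0075,0.0013,-0.0163,0,0,0,1],
  [0.0075,0.0013,-0.0163,0,0,0,1],
])

```text
t: 18.0
eef_pos: [0.561, -0.0177, 0.1455]
tool_rot: [-0.015, 0.974, 0.068, 0.216]
contact_force: [-3.7, -1.6, 6.9]
gripper_width: 0.244
```

```bash
python3 st.py
python3 - <<'E'
from h import *
D={c:snap(c,c+'11.png') for c in ('wrist','scene')}
i=cv2.imread('pics/wrist11.png');j=cv2.imread('pics/scene11.png')
cv2.imwrite('pics/c11.png',np.hstack([cv2.resize(i[230:380,255:405],None,fx=2.67,fy=2.67),cv2.resize(j[200:300,280:380],None,fx=4,fy=4)]) if 0 else np.hstack([cv2.resize(i[230:380,255:405],(400,400)),cv2.resize(j[200:300,280:380],(400,400))]))
E
python3 st.py
```

```text
18.0 0.244 F pot [-0.6 -1.   7.9] tq [-0.25  0.55 -0.04] tcp pot mm [ 1.3 -0.3 11. ] rot in pot [-0.03 -0.01  0.02] q [ 0.45  0.29 -0.58  2.2   0.49  0.28 -1.95]
18.1 0.243 F pot [-0.5 -0.6  6.6] tq [-0.1   0.61  0.  ] tcp pot mm [ 1.3 -0.3 11.5] rot in pot [-0.05 -0.01  0.02] q [ 0.46  0.29 -0.58  2.2   0.49  0.28 -1.95]
```

View pics/c11.png

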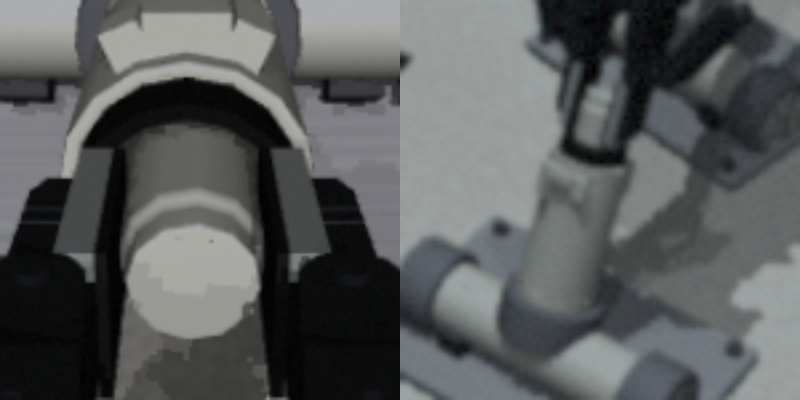

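The pads just touch the ring (7 N) and the foot is about 24 mm inside. Release.

Request:
step_arm([
  [-0.0008,-0.0001,0.0018,0,0,0,1],
  [-0.0008,-0.0001,0.0018,0,0,0,0.4],
  [-0.0008,-0.0001,0.0018,0,0,0,0.25],
  [-0.0008,-0.0001,0.0018,0,0,0,0.25],
  [-0.0008,-0.0001,0.0018,0,0,0,0.25],
  [-0.0008,-0.0001,0.0018,0,0,0,0.25],
])

```text
t: 18.6
eef_pos: [0.5597, -0.0177, 0.1476]
tool_rot: [-0.015, 0.974, 0.068, 0.216]
contact_force: [-0.6, -0.2, 0.5]
gripper_width: 0.374
```

```bash
python3 st.py
python3 - <<'E'
from h import *
D={c:snap(c,c+'12.png') for c in ('wrist','scene')}
i=cv2.imread('pics/wrist12.png');j=cv2.imread('pics/scene12.png')
cv2.imwrite('pics/c12.png',np.hstack([cv2.resize(i[230:380,255:405],(400,400)),cv2.resize(j[200:300,280:380],(400,400))]))
E
```

```text
18.6 0.374 F pot [-0.4 -0.1  0.7] tq [ 0.01  0.47 -0.  ] tcp pot mm [ 1.1 -0.2 13.4] rot in pot [-0.02 -0.01  0.01] q [ 0.46  0.29 -0.59  2.2   0.48  0.29 -1.94]
```

View pics/c12.png

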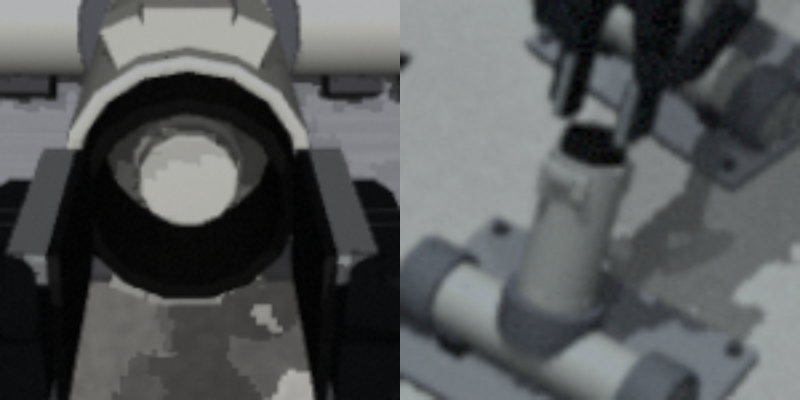

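The cartridge slid in: its top face now sits deep in the bore. I back off along the axis and measure its depth.

Request:
step_arm([
  [-0.004,-0.0006,0.009,0,0,0,0.2],
  [-0.012,-0.0018,0.027,0,0,0,0],
  [-0.025,-0.0035,0.054,0,0,0,0],
  [-0.037,-0.0053,0.08,0,0,0,0],
  [-0.05,-0.007,0.108,0,0,0,0],
  [-0.05,-0.007,0.13,0,0,0,0],
  [-0.05,-0.007,0.13,0,0,0,0],
])

```text
t: 19.28
eef_pos: [0.5119, -0.0252, 0.2825]
tool_rot: [-0.013, 0.973, 0.068, 0.22]
contact_force: [0.7, -0.8, 0.5]
gripper_width: 0.499
```

```bash
python3 st.py
python3 - <<'E'
from h import *
import pickle
D={c:snap(c,c+'13.png') for c in ('wrist','scene','top')}
pickle.dump(D,open('d13.pkl','wb'))
o,P=potframe([.599,-.012,np.radians(8)])
d=D['wrist'];im=cv2.cvtColor(d['color'],cv2.COLOR_RGB2BGR);a=np.linspace(0,2*np.pi,40)
c=fproj(d,o)[0];x0,y0=(c-[35,35]).astype(int);s=8
big=cv2.resize(im[y0:y0+70,x0:x0+70],None,fx=s,fy=s,interpolation=cv2.INTER_CUBIC);raw=big.copy()
E=d['extrinsics'][:3,3]
for z,r,xo,col in ((0,.022,0,(255,0,255)),(.011,.0155,0,(0,255,255)),(-.012,.0095,-.006,(0,255,0)),(0.0,.0095,-.004,(0,0,255))):
    p=o+np.c_[r*np.cos(a)+xo,r*np.sin(a),0*a+z]@P.T
    cv2.polylines(big,[((fproj(d,p)-[x0,y0]+.5)*s).astype(int)],True,col,1)
cv2.imwrite('pics/ov13.png',cv2.resize(np.hstack([raw,big]),(800,400)))
print('cam in pot',(P.T@(E-o)).round(3), [(k['conf'],np.array(k['location'])*[640,480]) for k in bot.place_of('cartridge_center','wrist')])
E
```

```text
19.2833 0.499 F pot [ 0.7 -0.9  0.2] tq [ 0.01  0.36 -0.04] tcp pot mm [ 14.2  -1.  156.1] rot in pot [-0.28 -0.41  0.04] q [ 0.9  -0.01 -0.91  2.14 -0.11  0.57 -1.37]
cam in pot [ 0.082 -0.     0.301] [(0.97, array([326.272, 236.4  ]))]
```

View pics/ov13.png

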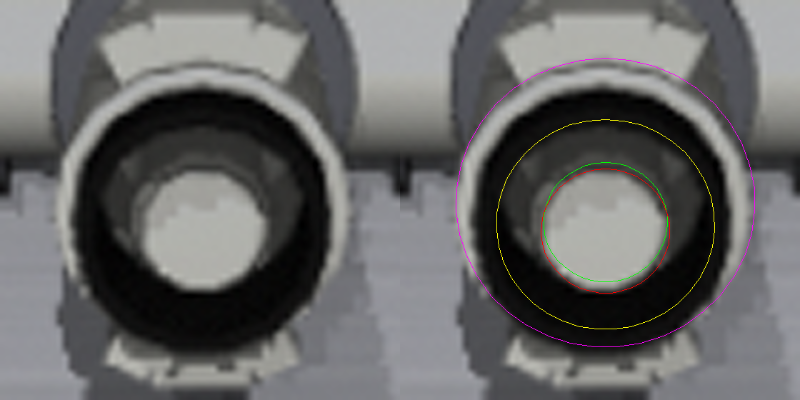

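View pics/scene13.png

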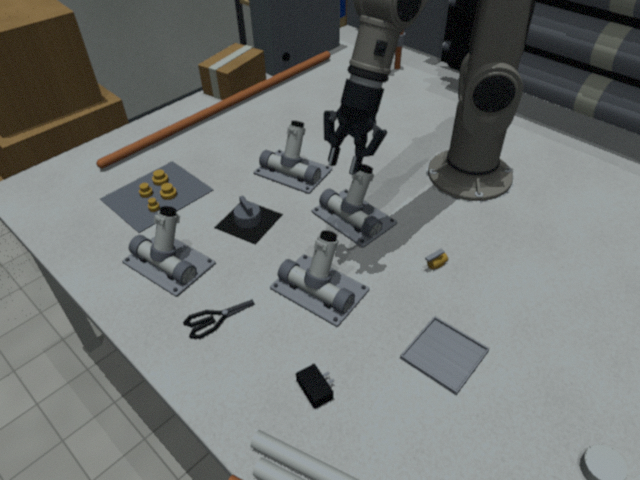

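Top face and rim sizes fit full depth, but from this view depth and offset can't be told apart. I take a second view from the side for parallax.

Request:
step_arm([
  [-0.004,0.035,0,0,0,0,0],
  [-0.01,0.07,0,0,0,0,0],
  [-0.01,0.07,0,0,0,0,0],
  [-0.01,0.07,0,0,0,0,0],
  [-0.01,0.07,0,0,0,0,0],
])

```text
t: 19.9
eef_pos: [0.4993, 0.0452, 0.2767]
tool_rot: [-0.015, 0.974, 0.069, 0.215]
contact_force: [-0.0, -0.5, -0.1]
gripper_width: 0.501
```

```bash
python3 st.py
python3 - <<'E'
from h import *
import pickle
d=snap('wrist','wrist14.png')
pickle.dump(d,open('d14.pkl','wb'))
o,P=potframe([.599,-.012,np.radians(8)])
im=cv2.cvtColor(d['color'],cv2.COLOR_RGB2BGR);a=np.linspace(0,2*np.pi,40)
c=fproj(d,o)[0];x0,y0=(c-[35,35]).astype(int);s=8
big=cv2.resize(im[y0:y0+70,x0:x0+70],None,fx=s,fy=s,interpolation=cv2.INTER_CUBIC);raw=big.copy()
for z,r,xo,col in ((0,.022,0,(255,0,255)),(.011,.0155,0,(0,255,255)),(-.012,.0095,-.008,(0,255,0)),(0.0,.0095,-.0045,(0,0,255))):
    p=o+np.c_[r*np.cos(a)+xo,r*np.sin(a),0*a+z]@P.T
    cv2.polylines(big,[((fproj(d,p)-[x0,y0]+.5)*s).astype(int)],True,col,1)
cv2.imwrite('pics/ov14.png',cv2.resize(np.hstack([raw,big]),(800,400)))
print('cam in pot',(P.T@(d['extrinsics'][:3,3]-o)).round(3))
E
```

```text
19.9 0.501 F pot [-0.1 -0.5 -0.1] tq [-0.    0.46  0.01] tcp pot mm [  9.3  70.5 152. ] rot in pot [0.04 0.09 0.04] q [ 0.82 -0.03 -1.    2.16 -0.02  0.56 -1.61]
cam in pot [0.079 0.071 0.296]
```

View pics/ov14.png

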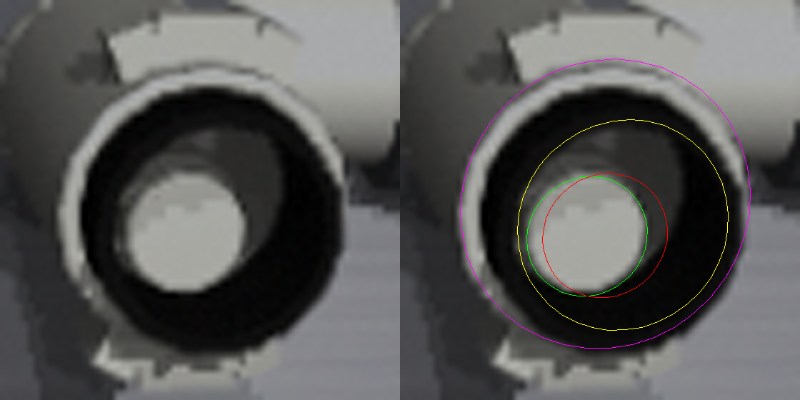

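Green outline (top face at -12 mm, floor contact) fits the face at about (186,232) in the crop. Red (12 mm higher) misses it. So the cartridge is all the way in. In scene13 the shears, valve and adaptor lie where they started. One quick difference check, then I hand in.

Run:
```python
from h import *
a=cv2.imread('pics/scene0.png').astype(int);d=snap('scene','scene15.png');b=cv2.imread('pics/scene15.png').astype(int)
for n,(x,y) in dict(shears=(220,317),valve=(437,261),adaptor=(315,385)).items():
    print(n,np.abs(a-b)[y-30:y+30,x-40:x+40].mean().round(2))
for t in ('cap_center','cap_bar'): print([(np.array(r['location'])*[640,480],r['conf']) for r in bot.place_of(t,'scene')])
print(bot.hand_in(), bot.get_obs()['t'])
```

```text
shears 5.38
valve 18.72
adaptor 5.59
[(array([247.296, 206.304]), 0.59)]
[(array([243.904, 203.616]), 0.81)]
the job is handed in; nothing more can be done
the job is handed in; nothing more can be done
```

Run:
```python
import cv2,numpy as np
c=[cv2.resize(cv2.imread(f'pics/scene{k}.png')[230:290,400:480],None,fx=4.9,fy=4.9) for k in (0,15)]
cv2.imwrite('pics/v15.png',np.hstack(c))
```

```text
(no output)
```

View pics/v15.png

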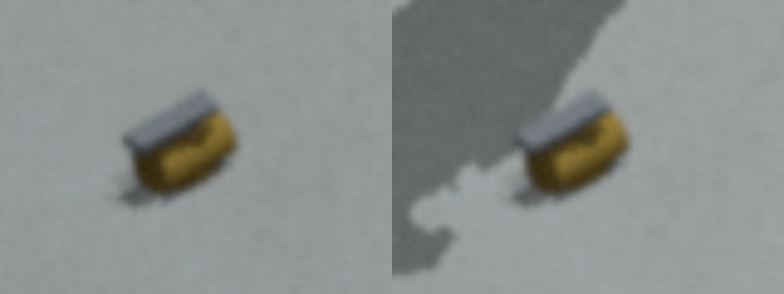

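The job is done and handed in, at about 20 s of the 67 s. I pressed the cap along the slanting axis to about its end stop (11 mm, about 25 N) and turned it 65.6° anticlockwise. I then lifted it off and set it flat near the centre of the mat, bar up. After that I gripped the cartridge, guided it about 24 mm into the open pot and let go, and it slid down the bore.

**Last checks:**
- **Cartridge:** two wrist views agree that its top is 12 mm below the rim, which means it is standing on the floor of the pot. An outline drawn 12 mm higher did not fit.
- **Cap:** it still lies on the mat with the bar up.
- **Shears, valve, adaptor:** their image positions are unchanged. My picture comparison gave a high reading at the valve (18.7, against about 5 for the others). A close look after hand-in showed only the arm's shadow beside it, with the valve where it was.
- **Gripper:** it is open and clear of everything.

**Discrepancy:** the wrist camera's picture of the gripped cartridge was about 2.5 mm to one side of where the arm's reading put it. The pads showed the same shift, so I took it as camera calibration. Before inserting, I centred the cartridge on what the camera showed of the ring.

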